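# Open the serving hatch to the serving mark

## Task

Open the coffee counter's serving hatch to its serving height: put the fingertips beneath the yellow lip of the sliding window and push it steadily up, without flinging it, until the lip is level with the red collar on the post, then take the hand away and leave it standing there. Only push from beneath: do not grip the lip, bear on its black top strip or handle the clear pane, and do not run it past the collar. Leave the bags, mugs, bottles and saucer where they stand.

Things in the scene. Friction and masses are not known exactly. Their poses are not given: they have to be found in the camera images.
- hatch: The serving hatch on the counter: a fixed frame of a wooden sill (60 mm deep, 500 mm wide, 75 mm high) and two aluminium posts (35 by 30 mm, centred 215 mm either side of the middle, 500 mm high with a thin tie rod between their tops), in which a window sash slides straight up. Origin: centre of its underside on the counter. Its x axis points away from the robot, through the window; y runs along the window to the left as the robot sees it; z is up.
- sash (a joint): Height of the sash above its closed position, m: 0 closed on the sill, grows upward to 0.21 at the top stop. Counterweighted inside the posts: it takes a push of roughly 1 to 6 N upward to move it, and it stays at whatever height it is left.
- lip_front (a point): Middle of the front edge of the sash's lip, at half its thickness; axes as the hatch's. In the hatch's frame it is at x = -56 mm, y = 0, z = 106 mm + the sash height. The underside of the lip is 6 mm below this point.
- lip (a point): The yellow finger lip of the sash: a level bar that juts 45 mm out of the sash's dark bottom rail towards the robot, 360 mm wide (along y), 12 mm thick; this point is its centre, 22.5 mm behind its front edge. Below it there is only the smooth front of the closed bottom rail and sill, set 45 mm (rail) and 26 mm (sill) back from the lip's front edge.
- lip_top (a point): Black rubber strip, 33 by 340 by 3 mm, on the top of the lip, set back 10 mm from its front edge; this point is the middle of its upper face. Fingers must not bear on it.
- pane (a point): The clear pane of the sash with its thin dark frame, 394 mm wide and 155 mm tall, 6 to 16 mm thick, standing above the bottom rail; this point is the middle of its lower edge, 19 mm above lip_front. Fingers must not bear on it.
- mark_mid (a point): Mid-height of the red collar, on the axis of the post: the collar is clipped round the hatch's left post (the robot's left, +y side): 60 by 54 mm and 14 mm high, fixed for the run. This is the height at which the lip's mid-thickness must stop; it stands 60 to 170 mm above lip_front at the start.
- bag_front: White stand-up coffee bag with a black blob on its faces, rigid, 70 (x) by 90 (y) by about 195 mm tall, loose, 0.3 kg; origin at the centre of its underside. Not to be disturbed. It stands in front of either the left or the right half of the lip, some 140 mm from the sash plane towards the robot and about 130 mm left or right of the hatch's middle; the other half is free for the hand.
- saucer: White flat saucer (solid disc), 110 mm across and 13 mm high, loose; origin at the centre of its underside; it lies on the counter in front of the other half of the lip, low enough to work above. Not to be disturbed.
- bag_side: White stand-up coffee bag with a black blob on its faces, rigid, 70 (x) by 90 (y) by about 195 mm tall, loose, 0.3 kg; origin at the centre of its underside. Not to be disturbed.
- mug_a: Black mug, 90 mm tall, 76 mm across, handle towards its own +y; loose; origin at the centre of its underside. Stands on the customers' side of the hatch. Not to be disturbed.
- mug_b: Black mug, 90 mm tall, 76 mm across, handle towards its own +y; loose; origin at the centre of its underside. Stands on the customers' side of the hatch. Not to be disturbed.
- bottle_a: Brown bottle with a paper label, 170 mm tall, 60 mm across; loose; origin at the centre of its underside. Not to be disturbed.
- bottle_b: Brown bottle with a paper label, 170 mm tall, 60 mm across; loose; origin at the centre of its underside. Not to be disturbed.

How it is judged:
By the outcome, as a careful person would: the job done as asked, in the order asked, and still so for the second after the job is handed in, with the robot touching nothing.
It also fails if it takes over 40 s, if anything falls off the work surface, if the arm or the gripper's body presses on something with over 40 N, if the wrist force passes 120 N, or if a joint passes its speed limit or range.

## Robot

A 6-joint arm with a two-finger parallel gripper is mounted at the origin on the work surface. World frame = base frame: x ahead of the robot, y to its left, z up, the work surface at z = 0. Lengths are in m, angles in rad, forces in N, time in s.
With the tool pointing down it reaches from about 0.25 to 0.775 m from the base axis. Payload 4 kg.
Tool frame: the origin (TCP) lies on the centre line of the jaws, within the pads' length; the fingertips stand 22 mm ahead of it and the grasp point (between the pads) lies 3 mm ahead of it; z points along the fingers, y is the direction in which the jaws open and shut (so a half turn about z gives the same grasp; the last joint's range is limited). The gripper opens to 94 mm and grips with 3 to 60 N. Pads are 16 mm wide; open, the fingers measure 119 mm over their backs; the gripper's body (75 mm by 177 mm) begins 78 mm behind the grasp point.
Start: joints at [-1.391, 0.087, 1.371, -0, 1.684, -0.103], TCP at [0.153, -0.528, 0.228] pointing down, gripper open.
Joint ranges: [-3.1, 3.1], [-0.76, 2.03], [0.27, 2.55], [-1.08, 4.22], [0.17, 2.65], [-2.57, 2.57]. Speed limits (rad/s): [2.79, 2.79, 3.14, 3.14, 3.14, 3.14].

## Interface

Orientations are given as [roll, pitch, yaw] about the fixed x, y, z axes, in that order (R = Rz(yaw) Ry(pitch) Rx(roll)).
In Python, from bench import robot gives the robot as it stands. The module is installed in compiled form; this text tells all that it offers.
- The arm moves only by the shell command python3 -m inch 'ROWS'. ROWS is JSON, a list of rows, each an object with "linear": the shift along the world's x, y, z scaled (see below), a list of three; "twist": the turn about the world's z scaled (see below); "gripper": the opening, from 0 (shut) to 1 (fully open). In form: [{"linear": [x, y, z], "twist": twist, "gripper": gripper}, ...]. A call has 1 to 10 rows; each row is the pose to reach, as a shift and turn from the pose commanded when the call began; what a row does not reach only later rows make up. The controller multiplies each number of a shift by 0.1 m and each number of a turn by 60 degrees. A row lasts 1/12 s, in which the tool goes at most 41.7 mm and 7.16 degrees, less where a joint would pass 70% of its speed; a pose out of reach is approached as far as the arm can. A call with a number of a shift or a turn outside -1 to 1 is refused whole. A call with a gripper value outside its range is refused whole. The fingers move at their own pace and stop on an object; the grip force is fixed at half the most. Time passes only in rows, so rows that repeat a pose let the fingers close. It gives the time, the measured TCP pose, the force and the opening at its end, in the units of the state.
- robot.get_obs(): the state, without advancing time (a new reading comes with each control period).
- robot.snapshot(name): name is "scene" or "top" or "wrist"; returns a dict with "image" (384x512x3 uint8, red, green, blue), "depth" (384x512 float32, m along the optical axis (not along the pixel's ray), 0 where there is no reading), "mtx" (3x3 intrinsics, pixels), "rvec" (rotation vector, rad) and "tvec" (3), from world to camera coordinates, as OpenCV has them; the wrist camera has in their place "hand_eye" (4x4, takes a point from camera to tool coordinates, whose origin is the TCP and whose axes are the flange's). Camera axes: x right, y down, z forward; pixel columns grow to the right and rows downward; lengths in m; the calibration is good to about 2 mm. A picture is of the moment at which its call begins: read the wrist's pose just before it.
- robot.close_job(): hands the job in, once; it reports no verdict.
The state is a dict: "time": time; "joint_positions": joint angles; "qvel": joint speeds; "joint_torque": joint torques, N m; "tool_pos": TCP position; "ee_rot": TCP orientation; "wrist_force": force on the tool from outside, world axes, zero at the start; "wrist_torque": the same for the moment, N m; "width": finger opening in m.
Only numpy, scipy, OpenCV 4.12 (cv2) and the standard library are available. Lean on these libraries where they do the work, as an engineer would, in place of code of your own. Each camera call takes 0.05 s, during which the arm holds its last target.

## Working session

There is one attempt and no reset: what is moved stays moved. The work goes in short steps, Python scripts to look and compute and a shell command to move; the robot and the scene stay as the last step left them, time stands still between calls to the robot, and variables do not carry over. Pictures are saved under pics/ and viewed, and the job is handed in when it is done.

```bash
mkdir -p pics; python3 - <<'E'
from bench import robot
import cv2,numpy as np,pickle
o=robot.get_obs();print({k:np.round(v,3) for k,v in o.items()})
for n in("scene","top"):
    s=robot.snapshot(n);pickle.dump(s,open(f"{n}0.pkl","wb"))
    cv2.imwrite(f"pics/{n}0.png",s["image"][:,:,::-1])
    R=cv2.Rodrigues(s["rvec"])[0];print(n,(-R.T@np.ravel(s["tvec"])).round(3),R[2].round(3),s["mtx"].round(1).tolist())
E
```

```text
{'time': np.float64(0.0), 'joint_positions': array([-1.391,  0.088,  1.372, -0.   ,  1.684, -0.103]), 'qvel': array([-0.   , -0.002,  0.001,  0.   ,  0.   ,  0.   ]), 'joint_torque': array([ 0.0000e+00, -3.4019e+01, -3.0242e+01,  7.2000e-02,  3.3000e-02,
       -0.0000e+00]), 'tool_pos': array([ 0.153, -0.528,  0.226]), 'ee_rot': array([-3.139, -0.   ,  0.283]), 'wrist_force': array([-0.141,  0.111,  0.682]), 'wrist_torque': array([-0.015,  0.026,  0.024]), 'width': np.float64(0.094)}
scene [0.131 0.393 1.365] [ 0.305 -0.296 -0.905] [[443.0, 0.0, 256.0], [0.0, 443.0, 196.2], [0.0, 0.0, 1.0]]
top [ 0.45  -0.013  1.996] [ 0.051  0.011 -0.999] [[499.9, 0.0, 258.5], [0.0, 499.9, 183.1], [0.0, 0.0, 1.0]]
```

View pics/scene0.png

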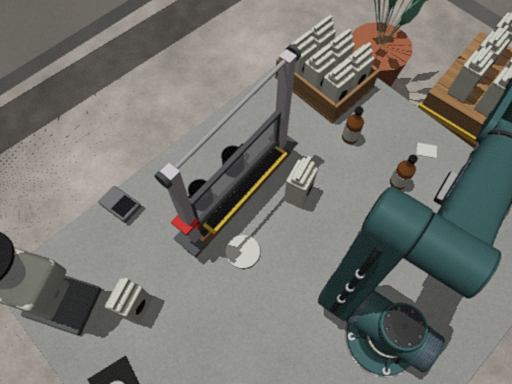

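View pics/top0.png

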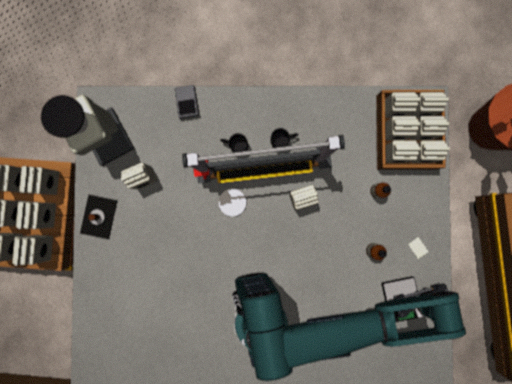

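The scene view shows the yellow lip from about (207,233) to (287,152), the red collar at (185,223) on the left post, the saucer at (243,251) and the front bag at (302,180). So the left half is free. The moves only give yaw, so I need to look at the geometry and at the gripper itself.

```bash
cat > h.py <<'E'
import cv2,numpy as np,pickle
def pts(s,mask):
    v,u=np.nonzero(mask&(s["depth"]>0)); z=s["depth"][v,u].astype(float)
    K=s["mtx"]; c=np.stack([(u-K[0,2])/K[0,0]*z,(v-K[1,2])/K[1,1]*z,z],1)
    if "rvec" in s:
        R=cv2.Rodrigues(s["rvec"])[0]; return (c-np.ravel(s["tvec"]))@R,u,v
    H=s["hand_eye"]; return c@H[:3,:3].T+H[:3,3],u,v
def hsv(s): return cv2.cvtColor(s["image"],cv2.COLOR_RGB2HSV)
def yellow(s): h=hsv(s); return (h[...,0]>18)&(h[...,0]<35)&(h[...,1]>150)&(h[...,2]>100)
def red(s): h=hsv(s); return ((h[...,0]<5)|(h[...,0]>174))&(h[...,1]>170)&(h[...,2]>90)
E
python3 - <<'E'
from bench import robot
from h import *
for n in("scene","top"):
    s=pickle.load(open(f"{n}0.pkl","rb"))
    for nm,f in(("yel",yellow),("red",red)):
        m=f(s); m[:, 340:]=0; nn,l,st,c=cv2.connectedComponentsWithStats(m.astype(np.uint8))
        for i in range(1,nn):
            if st[i,4]>25:
                p,u,v=pts(s,l==i); print(n,nm,st[i],"med",np.median(p,0).round(3),"min",np.percentile(p,3,axis=0).round(3),"max",np.percentile(p,97,axis=0).round(3))
                if nm=="yel":
                    a=np.polyfit(p[:,1],p[:,0],1);print("line x=a y+b",a)
s=robot.snapshot("wrist");pickle.dump(s,open("w0.pkl","wb"));cv2.imwrite("pics/w0.png",s["image"][:,:,::-1]);print(s["hand_eye"].round(3),s["mtx"])
t=pickle.load(open("top0.pkl","rb"))
cv2.imwrite("pics/topz.png",cv2.resize(t["image"][100:240,170:420,::-1],None,fx=3.2,fy=3.2,interpolation=cv2.INTER_CUBIC))
E
```

```text
scene yel [204 147  83  87 456] med [0.575 0.002 0.121] min [ 0.555 -0.187  0.116] max [0.609 0.163 0.127]
line x=a y+b [-0.11013588  0.57655519]
scene red [172 216  27  19 218] med [0.584 0.226 0.222] min [0.565 0.192 0.218] max [0.623 0.241 0.227]
top yel [217 162  96  21 349] med [ 0.573 -0.021  0.123] min [ 0.553 -0.188  0.108] max [0.599 0.16  0.132]
line x=a y+b [-0.1148395   0.57246141]
top red [194 169  15   9  63] med [0.576 0.215 0.224] min [0.568 0.19  0.216] max [0.584 0.236 0.34 ]
[[ 0.001 -0.96  -0.279  0.081]
 [ 1.     0.     0.002 -0.   ]
 [-0.001 -0.279  0.96  -0.156]
 [ 0.     0.     0.     1.   ]] [[291.32305838   0.         256.12731466]
 [  0.         291.32305838 188.27392472]
 [  0.           0.           1.        ]]
```

View pics/w0.png

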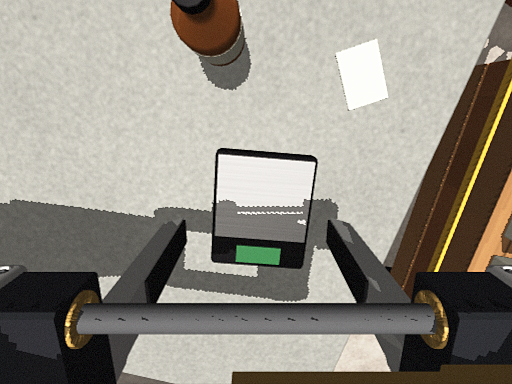

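View pics/topz.png

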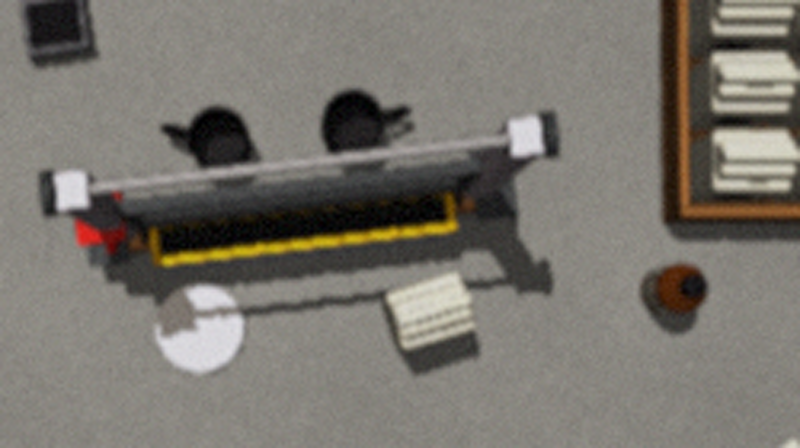

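Lip front edge is near x≈0.57 and turned about -6.5°. The lip top is at z≈0.122 and the collar top at ≈0.223, so the rise needed is about 0.1 m. A hand pointing straight down can't get beneath the lip. I'll test in free air how the controller treats poses at the edge of reach, in case the tool can be tilted.

```bash
python3 -m inch '[{"linear":[0,0,1],"twist":0,"gripper":0},{"linear":[0,0,1],"twist":0,"gripper":0},{"linear":[0,0,1],"twist":0,"gripper":0}]'; python3 -m inch '[{"linear":[0,0,1],"twist":0,"gripper":0},{"linear":[0,0,1],"twist":0,"gripper":0},{"linear":[0,0,1],"twist":0,"gripper":0}]'; python3 -m inch '[{"linear":[0,0,1],"twist":0,"gripper":0},{"linear":[0,0,1],"twist":0,"gripper":0},{"linear":[0,0,1],"twist":0,"gripper":0}]'; python3 -c "
from bench import robot
print(robot.get_obs()['joint_positions'].round(3))"
```

```text
time: 0.4
tool_pos: [0.1536, -0.5286, 0.3322]
ee_rot: [3.136, 0.001, 0.283]
wrist_force: [-0.9, 0.7, 1.0]
width: 0.0773
time: 0.65
tool_pos: [0.1535, -0.5282, 0.4334]
ee_rot: [3.134, 0.001, 0.283]
wrist_force: [-1.3, 0.8, 0.3]
width: 0.0576
time: 0.9
tool_pos: [0.1533, -0.5273, 0.5324]
ee_rot: [3.135, 0.001, 0.283]
wrist_force: [0.2, -1.1, 1.9]
width: 0.0376
[-1.391  0.257  0.547 -0.     2.331 -0.103]
```

```bash
for i in 1; do python3 -m inch '[{"linear":[0,0,1],"twist":0,"gripper":0},{"linear":[0,0,1],"twist":0,"gripper":0},{"linear":[0,0,1],"twist":0,"gripper":0}]'; python3 -c "
from bench import robot
print(robot.get_obs()['joint_positions'].round(3))"; python3 -m inch '[{"linear":[0,0,1],"twist":0,"gripper":0},{"linear":[0,0,1],"twist":0,"gripper":0},{"linear":[0,0,1],"twist":0,"gripper":0}]'; python3 -c "
from bench import robot
print(robot.get_obs()['joint_positions'].round(3))"; done
```

```text
time: 1.15
tool_pos: [0.1479, -0.51, 0.5943]
ee_rot: [3.131, -0.001, 0.283]
wrist_force: [-0.2, -1.3, -0.3]
width: 0.0173
[-1.397  0.345  0.277  0.004  2.51  -0.106]
time: 1.4
tool_pos: [0.1375, -0.4722, 0.6272]
ee_rot: [3.097, 0.001, 0.283]
wrist_force: [0.5, 0.4, 0.6]
width: 0.0007
[-1.406  0.282  0.274  0.008  2.542 -0.111]
```

```bash
python3 -m inch '[{"linear":[0,0,-1],"twist":0,"gripper":0},{"linear":[0,0,-1],"twist":0,"gripper":0},{"linear":[0,0,-1],"twist":0,"gripper":0}]';  python3 -m inch '[{"linear":[0,0,-1],"twist":0,"gripper":0},{"linear":[0,0,-1],"twist":0,"gripper":0},{"linear":[0,0,-1],"twist":0,"gripper":0}]'; python3 -c "
from bench import robot
print(robot.get_obs()['joint_positions'].round(3))"
```

```text
time: 1.65
tool_pos: [0.1379, -0.4745, 0.5241]
ee_rot: [3.097, 0.001, 0.283]
wrist_force: [-0.3, 0.4, -0.2]
width: 0.0006
time: 1.9
tool_pos: [0.1376, -0.4725, 0.4164]
ee_rot: [3.114, -0.001, 0.283]
wrist_force: [-0.2, -0.7, -1.4]
width: 0.0004
[-1.406 -0.022  1.108  0.005  2.027 -0.116]
```

Pose clipping carries over: the pose reached at the reach limit, including its slight outward tilt, becomes the new commanded pose. I'll push outward in free air and see whether the tilt builds up.

```bash
cat > j.py <<'E'
from bench import robot
o=robot.get_obs();print(o['joint_positions'].round(3),o['tool_pos'].round(3),o['ee_rot'].round(3),o['time'])
E
python3 -m inch '[{"linear":[0.28,-0.96,0],"twist":0,"gripper":0},{"linear":[0.28,-0.96,0],"twist":0,"gripper":0},{"linear":[0.28,-0.96,0],"twist":0,"gripper":0}]' >/dev/null;  python3 -m inch '[{"linear":[0.28,-0.96,0],"twist":0,"gripper":0},{"linear":[0.28,-0.96,0],"twist":0,"gripper":0},{"linear":[0.28,-0.96,0],"twist":0,"gripper":0}]' >/dev/null; python3 j.py
python3 -m inch '[{"linear":[0.28,-0.96,0],"twist":0,"gripper":0},{"linear":[0.28,-0.96,0],"twist":0,"gripper":0},{"linear":[0.28,-0.96,0],"twist":0,"gripper":0}]' >/dev/null; python3 j.py; python3 -m inch '[{"linear":[0.28,-0.96,0],"twist":0,"gripper":0},{"linear":[0.28,-0.96,0],"twist":0,"gripper":0},{"linear":[0.28,-0.96,0],"twist":0,"gripper":0}]' >/dev/null; python3 j.py
```

```text
[-1.371  0.502  0.463  0.004  2.141 -0.08 ] [ 0.195 -0.671  0.419] [ 3.106 -0.     0.283] 2.4
[-1.365  0.666  0.28   0.006  2.14  -0.073] [ 0.213 -0.732  0.388] [ 3.086e+00 -1.000e-03  2.830e-01] 2.65
[-1.362  0.703  0.276  0.008  2.062 -0.069] [ 0.223 -0.765  0.363] [3.04  0.    0.283] 2.9
```

```bash

python3 -m inch '[{"linear":[0.28,-0.96,0.6],"twist":0,"gripper":0},{"linear":[0.28,-0.96,0.6],"twist":0,"gripper":0},{"linear":[0.28,-0.96,0.6],"twist":0,"gripper":0}]' >/dev/null; python3 j.py; python3 -m inch '[{"linear":[0.28,-0.96,0],"twist":0,"gripper":0}]' >/dev/null; python3 j.py;python3 -m inch '[{"linear":[0.28,-0.96,0],"twist":0,"gripper":0}]' >/dev/null; python3 j.py;python3 -m inch '[{"linear":[0.28,-0.96,0.6],"twist":0,"gripper":0},{"linear":[0.28,-0.96,0.6],"twist":0,"gripper":0},{"linear":[0.28,-0.96,0.6],"twist":0,"gripper":0},{"linear":[0.28,-0.96,0.6],"twist":0,"gripper":0},{"linear":[0.28,-0.96,0.6],"twist":0,"gripper":0},{"linear":[0.28,-0.96,0.6],"twist":0,"gripper":0},{"linear":[0.28,-0.96,0.6],"twist":0,"gripper":0},{"linear":[0.28,-0.96,0.6],"twist":0,"gripper":0},{"linear":[0.28,-0.96,0.6],"twist":0,"gripper":0}]' >/dev/null; python3 j.py
```

```text
[-1.362  0.702  0.274  0.011  2.029 -0.068] [ 0.226 -0.775  0.367] [3.004 0.    0.283] 3.15
[-1.36   0.719  0.274  0.012  1.985 -0.067] [ 0.231 -0.792  0.355] [2.977e+00 1.000e-03 2.830e-01] 3.2333
[-1.359  0.743  0.274  0.014  1.938 -0.065] [ 0.236 -0.811  0.338] [2.954 0.    0.283] 3.3167
[-1.36   0.746  0.274  0.016  1.904 -0.064] [ 0.239 -0.822  0.337] [ 2.924 -0.     0.283] 4.0667
```

```bash

python3 -m inch '[{"linear":[0.28,-0.96,0.3],"twist":0,"gripper":0}]' >/dev/null; python3 -m inch '[{"linear":[0.28,-0.96,0.3],"twist":0,"gripper":0}]' >/dev/null; python3 j.py; python3 -m inch '[{"linear":[0.28,-0.96,1]  ,"twist":0,"gripper":0}]' >/dev/null; python3 -m inch '[{"linear":[0.28,-0.96,1],"twist":0,"gripper":0}]' >/dev/null; python3 j.py;python3 -m inch '[{"linear":[0.28,-0.96,0],"twist":0,"gripper":0}]' >/dev/null;  python3 -m inch '[{"linear":[0.28,-0.96,0],"twist":0,"gripper":0}]' >/dev/null; python3 j.py
```

```text
[-1.359  0.763  0.274  0.02   1.83  -0.063] [ 0.247 -0.848  0.328] [2.867 0.    0.283] 4.2333
[-1.36   0.741  0.276  0.024  1.799 -0.063] [ 0.248 -0.853  0.35 ] [ 2.816 -0.     0.283] 4.4
[-1.358  0.776  0.274  0.026  1.705 -0.061] [ 0.259 -0.887  0.33 ] [2.755 0.    0.283] 4.5667
```

```bash
python3 - <<'E'
from h import *
s=pickle.load(open("top0.pkl","rb"))
p,u,v=pts(s,np.ones((384,512),bool))
m=(p[:,1]<-0.6)&(p[:,0]>0)&(p[:,0]<.6)
q=p[m]
for y in np.arange(-.65,-1.15,-.05):
    k=abs(q[:,1]-y)<.025
    if k.any(): print(round(y,2),q[k,2].max().round(3),np.median(q[k,2]).round(3))
E
python3 -m inch '[{"linear":[0.28,-0.96,0.5],"twist":0,"gripper":0}]' >/dev/null;  python3 -m inch '[{"linear":[0.28,-0.96,0.5],"twist":0,"gripper":0}]' >/dev/null; python3 j.py
```

```text
-0.65 0.023 0.001
-0.7 0.018 0.002
-0.75 0.015 0.001
-1.0 -0.722 -0.735
-1.05 -0.719 -0.748
-1.1 -0.279 -0.582
[-1.358  0.786  0.276  0.03   1.644 -0.061] [ 0.264 -0.906  0.328] [ 2.704 -0.     0.283] 4.7333
```

```bash
cat > kin.py <<'E'
import numpy as np
from scipy.spatial.transform import Rotation as R
from scipy.optimize import least_squares
LO=np.array([-3.1,-.76,.27,-1.08,.17,-2.57]);HI=np.array([3.1,2.03,2.55,4.22,2.65,2.57])
P=None
def fk(q,P):
    h,r0,L1,e,L2,d=P
    T=R.from_euler('z',q[0]);p=np.array([0,0,h])+T.apply([r0,0,0])
    T=T*R.from_euler('y',q[1]);p=p+T.apply([0,0,L1])
    T=T*R.from_euler('y',q[2]);p=p+T.apply([e,0,L2])
    T=T*R.from_euler('z',q[3]);T=T*R.from_euler('y',q[4]);p=p+T.apply([0,0,d])
    return p,T*R.from_euler('z',q[5])
E
python3 - <<'E'
from kin import *
D=[([-1.391,.088,1.372,0,1.684,-.103],[.153,-.528,.226]),([-1.391,.257,.547,0,2.331,-.103],[.1533,-.5273,.5324]),
([-1.406,.282,.274,.008,2.542,-.111],[.1375,-.4722,.6272]),([-1.406,-.022,1.108,.005,2.027,-.116],[.1376,-.4725,.4164]),
([-1.371,.502,.463,.004,2.141,-.08],[.195,-.671,.419]),([-1.362,.703,.276,.008,2.062,-.069],[.223,-.765,.363]),
([-1.358,.776,.274,.026,1.705,-.061],[.259,-.887,.33]),([-1.358,.786,.276,.03,1.644,-.061],[.264,-.906,.328])]
f=lambda P:np.concatenate([fk(q,P)[0]-p for q,p in D])
s=least_squares(f,[.3,0,.4,0,.4,.2]);print(s.x.round(4),abs(s.fun).max())
p,T=fk(D[0][0],s.x);print(T.as_euler('xyz'),T.as_matrix().round(3)); p,T=fk(D[-1][0],s.x);print(T.as_euler('xyz'))
np.save('P.npy',s.x)
E
```

```text
[ 1.991e-01 -3.000e-04  4.367e-01  1.051e-01  4.982e-01  3.609e-01] 0.0566690712863846
[ 3.14134513e+00 -2.39458790e-03  1.85359295e+00] [[-0.279  0.96  -0.   ]
 [ 0.96   0.279  0.002]
 [ 0.002  0.    -1.   ]]
[3.14112623 0.43652032 1.85330538]
```

```bash
cat > kin.py <<'E'
import numpy as np
from scipy.spatial.transform import Rotation as R
from scipy.optimize import least_squares
LO=np.array([-3.1,-.76,.27,-1.08,.17,-2.57]);HI=np.array([3.1,2.03,2.55,4.22,2.65,2.57])
def fk(q,P):
    h,r0,L1,e,L2,d,o,w=P
    T=R.from_euler('z',q[0]);p=np.array([0,0,h])+T.apply([r0,o,0])
    T=T*R.from_euler('y',q[1]);p=p+T.apply([0,0,L1])
    T=T*R.from_euler('y',q[2]);p=p+T.apply([e,0,L2])
    T=T*R.from_euler('z',q[3]);T=T*R.from_euler('y',q[4]);p=p+T.apply([0,w,d])
    return p,T*R.from_euler('z',q[5]+np.pi/2)
E
python3 - <<'E'
from kin import *
D=[([-1.391,.088,1.372,0,1.684,-.103],[.153,-.528,.226]),([-1.391,.257,.547,0,2.331,-.103],[.1533,-.5273,.5324]),
([-1.406,.282,.274,.008,2.542,-.111],[.1375,-.4722,.6272]),([-1.406,-.022,1.108,.005,2.027,-.116],[.1376,-.4725,.4164]),
([-1.371,.502,.463,.004,2.141,-.08],[.195,-.671,.419]),([-1.362,.703,.276,.008,2.062,-.069],[.223,-.765,.363]),
([-1.358,.776,.274,.026,1.705,-.061],[.259,-.887,.33]),([-1.358,.786,.276,.03,1.644,-.061],[.264,-.906,.328])]
f=lambda P:np.concatenate([fk(q,np.r_[P,0])[0]-p for q,p in D])
s=least_squares(f,[.3,0,.4,0,.4,.2,.05]);print(s.x.round(4),abs(s.fun).max())
P=np.r_[s.x,0]
for q,_ in(D[0],D[-1]):print(fk(q,P)[1].as_euler('xyz').round(3))
np.save('P.npy',P)
# feasibility: tool horizontal-ish at lip, target tip
rng=np.random.default_rng(0)
for tilt in (50,60,70,80,90):
  for yaw in (-40,-20,-6.5,10,30):
    z=np.array([np.cos(np.radians(yaw))*np.sin(np.radians(tilt)),np.sin(np.radians(yaw))*np.sin(np.radians(tilt)),-np.cos(np.radians(tilt))])
    tip=np.array([.585,.09,.09])
    best=None
    for k in range(40):
        q0=rng.uniform(LO,HI)
        def g(q):
            p,T=fk(q,P);zz=T.as_matrix()[:,2];return np.r_[(p+.022*zz-tip)*5,zz-z]
        r=least_squares(g,q0,bounds=(LO,HI),max_nfev=60)
        if best is None or r.cost<best.cost:best=r
    print(tilt,yaw,round(best.cost,5),best.x.round(2))
E
```

```text
[ 1.512e-01 -4.000e-04  4.489e-01  1.008e-01  5.005e-01  3.276e-01
  5.680e-02] 0.0006855849908288802
[-3.139 -0.     0.283]
[ 2.705 -0.     0.283]
50 -40 0.0 [ 0.48  0.08  1.89 -0.97  1.03 -1.1 ]
50 -20 0.0 [ 0.35 -0.11  2.07 -0.92  0.67  2.29]
50 -6.5 0.0 [ 0.19 -0.21  2.15 -0.61  0.42 -0.1 ]
50 10 0.0 [-0.04 -0.25  2.19  0.45  0.38 -1.83]
50 30 0.0 [-0.28 -0.17  2.12  0.94  0.75 -1.52]
60 -40 0.00454 [ 0.52  0.11  1.89 -1.08  1.07  0.99]
60 -20 0.00554 [ 0.36 -0.12  2.12 -1.08  0.63 -1.37]
60 -6.5 0.00115 [ 0.2  -0.22  2.24 -1.08  0.28  1.3 ]
60 10 0.0 [-0.07 -0.25  2.31  1.31  0.22 -0.68]
60 30 0.0 [-0.36 -0.15  2.22  1.32  0.76  1.01]
70 -40 0.03444 [ 0.54  0.14  1.86 -1.08  1.13 -1.36]
70 -20 0.00611 [ 0.4   0.04  2.29  4.22  0.74 -1.01]
70 -6.5 0.0 [ 0.26 -0.11  2.34  4.04  0.45  2.55]
70 10 0.0 [-0.09 -0.18  2.4   2.41  0.38  1.16]
70 30 0.0 [-0.43 -0.06  2.3   1.66  0.88  0.37]
80 -40 0.04309 [ 0.52  0.35  2.19  4.22  1.21 -0.92]
80 -20 5e-05 [ 0.49  0.17  2.26  4.22  0.98 -2.57]
80 -6.5 0.0 [ 0.28  0.06  2.39  3.71  0.77 -1.4 ]
80 10 0.0 [-0.11 -0.    2.45  2.72  0.74 -0.87]
80 30 0.0 [-0.47  0.1   2.33  1.92  1.07  0.38]
90 -40 0.02507 [0.56 0.51 2.13 4.22 1.41 1.45]
90 -20 0.0 [0.51 0.36 2.25 4.08 1.23 1.3 ]
90 -6.5 0.0 [0.29 0.29 2.38 3.59 1.14 0.29]
90 10 0.0 [-0.12  0.26  2.44  2.82  1.15  1.99]
90 30 0.0 [-0.49  0.32  2.33  2.08  1.31  0.47]
```

```bash
python3 - <<'E'
from kin import *
P=np.load('P.npy')
rng=np.random.default_rng(0)
tip=np.array([.585,.09,.09])
for tilt in (60,70,80,90):
  for yaw in (-25,-6.5,10,30):
   for sg in (1,-1):
    t,y=np.radians([tilt,yaw]); hor=np.array([np.cos(y),np.sin(y),0])
    z=hor*np.sin(t)+[0,0,-np.cos(t)]; x=sg*(hor*np.cos(t)+np.array([0,0,np.sin(t)]))
    M=R.from_matrix(np.stack([x,np.cross(z,x),z],1)); sols=set()
    for k in range(60):
        def g(q):
            p,T=fk(q,P);return np.r_[(p+.022*z-tip)*5,(M.inv()*T).as_rotvec()]
        r=least_squares(g,rng.uniform(LO,HI),bounds=(LO,HI),max_nfev=80)
        if r.cost<1e-6: sols.add(tuple(r.x.round(2)))
    print(tilt,yaw,sg,list(sols)[:4])
E
```

```text
60 -25 1 []
60 -25 -1 []
60 -6.5 1 []
60 -6.5 -1 []
60 10 1 [(np.float64(-0.07), np.float64(-0.25), np.float64(2.31), np.float64(1.31), np.float64(0.22), np.float64(0.14))]
60 10 -1 []
60 30 1 [(np.float64(-0.36), np.float64(-0.15), np.float64(2.22), np.float64(1.32), np.float64(0.76), np.float64(-0.21))]
60 30 -1 []
70 -25 1 []
70 -25 -1 []
70 -6.5 1 [(np.float64(0.26), np.float64(-0.11), np.float64(2.34), np.float64(4.04), np.float64(0.45), np.float64(-2.29))]
70 -6.5 -1 [(np.float64(0.26), np.float64(-0.11), np.float64(2.34), np.float64(4.04), np.float64(0.45), np.float64(0.85))]
70 10 1 [(np.float64(-0.09), np.float64(-0.18), np.float64(2.4), np.float64(2.41), np.float64(0.38), np.float64(-0.97))]
70 10 -1 [(np.float64(-0.09), np.float64(-0.18), np.float64(2.4), np.float64(2.41), np.float64(0.38), np.float64(2.17))]
70 30 1 [(np.float64(-0.43), np.float64(-0.06), np.float64(2.3), np.float64(1.66), np.float64(0.88), np.float64(-0.59))]
70 30 -1 [(np.float64(-0.43), np.float64(-0.06), np.float64(2.3), np.float64(1.66), np.float64(0.88), np.float64(2.55))]
80 -25 1 []
80 -25 -1 []
8
[... 991 characters left out ...]
9), np.float64(0.29), np.float64(2.38), np.float64(3.59), np.float64(1.14), np.float64(-1.77))]
90 -6.5 -1 [(np.float64(0.29), np.float64(0.29), np.float64(2.38), np.float64(3.59), np.float64(1.14), np.float64(1.37))]
90 10 1 [(np.float64(-0.12), np.float64(0.26), np.float64(2.44), np.float64(2.82), np.float64(1.15), np.float64(-1.44))]
90 10 -1 [(np.float64(-0.12), np.float64(0.26), np.float64(2.44), np.float64(2.82), np.float64(1.15), np.float64(1.71))]
90 30 1 [(np.float64(-0.49), np.float64(0.32), np.float64(2.33), np.float64(2.08), np.float64(1.31), np.float64(-1.14))]
90 30 -1 [(np.float64(-0.49), np.float64(0.32), np.float64(2.33), np.float64(2.08), np.float64(1.31), np.float64(2.0))]
```

```bash
cat > sim.py <<'E'
from kin import *
P=np.load('P.npy')
def solve(q,pt,Mt,w):
    def g(x):
        p,T=fk(x,P);return np.r_[p-pt,w*(T*Mt.inv()).as_rotvec(),1e-3*(x-q)]
    return least_squares(g,np.clip(q,LO+1e-6,HI-1e-6),bounds=(LO,HI)).x
def call(q,rows,w=.2):
    # rows: (lin3,twist)
    p0,M0=fk(q,P)
    for lin,tw in rows:
        p,M=fk(q,P); pt=p0+.1*np.array(lin); Mt=R.from_euler('z',tw*np.pi/3)*M0
        d=pt-p;n=np.linalg.norm(d); d*=min(1,.0417/max(n,1e-9))
        rv=(Mt*M.inv()).as_rotvec();a=np.linalg.norm(rv); rv*=min(1,.125/max(a,1e-9))
        q=solve(q,p+d,R.from_rotvec(rv)*M,w)
    return q
def show(q):
    p,T=fk(q,P);z=T.as_matrix()[:,2];x=T.as_matrix()[:,0]
    print(q.round(2),p.round(3),'tilt',np.degrees(np.arccos(-z[2])).round(1),'yaw',np.degrees(np.arctan2(z[1],z[0])).round(1),'xz',x[2].round(2))
E
python3 - <<'E'
from sim import *
q0=np.array([-1.36,.746,.2745,.016,1.904,-.064])
for w in(.05,.1,.2,.3,.5,1):
    q=q0
    for i in range(2): q=call(q,[((.28,-.96,.3),0)],w)
    print(w,fk(q,P)[0].round(3),fk(q,P)[1].as_euler('xyz').round(3))
q=np.array([-1.358,.786,.276,.03,1.644,-.061]);show(q)
q=call(q,[((-.28,.96,0),0)]*4);show(q)
q=call(q,[((0,0,0),-1)]*9);show(q)
q=call(q,[((0,0,0),-.5)]*5);show(q)
for k in range(24):
    q=call(q,[((.28,-.96,0.3),0)])
    if k%3==0:show(q)
E
```

```text
0.05 [ 0.261 -0.897  0.36 ] [ 2.68  -0.     0.282]
0.1 [ 0.26  -0.893  0.357] [ 2.696 -0.     0.282]
0.2 [ 0.256 -0.881  0.349] [ 2.743 -0.     0.282]
0.3 [ 0.253 -0.868  0.341] [2.791 0.    0.282]
0.5 [ 0.248 -0.852  0.33 ] [2.852 0.    0.282]
1 [ 0.244 -0.84   0.322] [2.901 0.    0.282]
[-1.36  0.79  0.28  0.03  1.64 -0.06] [ 0.264 -0.906  0.327] tilt 25.0 yaw -73.8 xz 0.0
[-1.37  0.46  0.78  0.03  1.47 -0.08] [ 0.236 -0.81   0.327] tilt 25.0 yaw -73.8 xz 0.0
[-1.21  0.7   0.42 -0.4   1.81  0.99] [ 0.236 -0.81   0.327] tilt 25.0 yaw -133.7 xz 0.0
[-1.19  0.8   0.27 -0.49  1.96  1.44] [ 0.231 -0.8    0.321] tilt 26.1 yaw -150.7 xz 0.09
[-1.19  0.8   0.27 -0.49  1.87  1.43] [ 0.237 -0.829  0.327] tilt 28.1 yaw -139.8 xz 0.17
[-1.2   0.81  0.27 -0.47  1.58  1.43] [ 0.258 -0.917  0.346] tilt 37.5 yaw -116.7 xz 0.4
[-1.22  0.85  0.27 -0.45  1.27  1.43] [ 0.28  -1.005  0.366] tilt 49.8 yaw -102.8 xz 0.6
[-1.26  0.9   0.27 -0.41  0.93  1.41] [ 0.3   -1.087  0.386] tilt 63.8 yaw -93.0 xz 0.75
[-1.3   0.98  0.27 -0.35  0.54  1.38] [ 0.315 -1.153  0.401] tilt 79.1 yaw -85.1 xz 0.84
[-1.34  1.05  0.27 -0.2   0.21  1.24] [ 0.323 -1.184  0.411] tilt 92.2 yaw -79.2 xz 0.86
[-1.36  1.06  0.27  0.26  0.17  0.78] [ 0.323 -1.186  0.42 ] tilt 94.5 yaw -75.6 xz 0.86
[-1.38  1.06  0.27  0.73  0.17  0.32] [ 0.323 -1.185  0.428] tilt 96.5 yaw -72.6 xz 0.85
```

```bash

python3 -m inch '[{"linear":[-0.28,0.96,0],"twist":0,"gripper":0},{"linear":[-0.28,0.96,0],"twist":0,"gripper":0},{"linear":[-0.28,0.96,0],"twist":0,"gripper":0}]' >/dev/null;
python3 -m inch '[{"linear":[-0.15,0.5,0],"twist":-1,"gripper":0},{"linear":[-0.15,0.5,0],"twist":-1,"gripper":0},{"linear":[-0.15,0.5,0],"twist":-1,"gripper":0},{"linear":[-0.15,0.5,0],"twist":-1,"gripper":0},{"linear":[-0.15,0.5,0],"twist":-1,"gripper":0},{"linear":[-0.15,0.5,0],"twist":-1,"gripper":0},{"linear":[-0.15,0.5,0],"twist":-1,"gripper":0},{"linear":[-0.15,0.5,0],"twist":-1,"gripper":0},{"linear":[-0.15,0.5,0],"twist":-1,"gripper":0}]' >/dev/null; python3 j.py
python3 -m inch '[{"linear":[0,0,0],"twist":-0.5,"gripper":0},{"linear":[0,0,0],"twist":-0.5,"gripper":0},{"linear":[0,0,0],"twist":-0.5,"gripper":0},{"linear":[0,0,0],"twist":-0.5,"gripper":0},{"linear":[0,0,0],"twist":-0.5,"gripper":0}]' >/dev/null; python3 j.py
```

```text
[-1.198  0.532  0.665 -0.4    1.734  1.033] [ 0.222 -0.76   0.331] [ 2.703 -0.004 -0.768] 5.7333
[-1.184  0.785  0.277 -0.499  2.071  1.432] [ 0.222 -0.761  0.328] [ 2.705e+00 -2.000e-03 -1.291e+00] 6.15
```

```bash

python3 -m inch '[{"linear":[0.28,-0.96,0.3],"twist":0,"gripper":0}]' >/dev/null
python3 -m inch '[{"linear":[0.28,-0.96,0.3],"twist":0,"gripper":0}]' >/dev/null
python3 -m inch '[{"linear":[0.28,-0.96,0.3],"twist":0,"gripper":0}]' >/dev/null
python3 -m inch '[{"linear":[0.28,-0.96,0.3],"twist":0,"gripper":0}]' >/dev/null; python3 j.py
python3 -m inch '[{"linear":[0.28,-0.96,0.3],"twist":0,"gripper":0}]' >/dev/null
python3 -m inch '[{"linear":[0.28,-0.96,0.3],"twist":0,"gripper":0}]' >/dev/null
python3 -m inch '[{"linear":[0.28,-0.96,0.3],"twist":0,"gripper":0}]' >/dev/null
python3 -m inch '[{"linear":[0.28,-0.96,0.3],"twist":0,"gripper":0}]' >/dev/null; python3 j.py
python3 -c "
from sim import *
from bench import robot
show(robot.get_obs()['joint_positions'])"
```

```text
[-1.206  0.806  0.275 -0.486  1.934  1.423] [ 0.218 -0.813  0.315] [ 2.693 -0.1   -1.24 ] 6.4833
[-1.225  0.829  0.275 -0.474  1.795  1.42 ] [ 0.216 -0.864  0.303] [ 2.674 -0.199 -1.191] 6.8167
[-1.22  0.83  0.28 -0.47  1.79  1.42] [ 0.217 -0.863  0.303] tilt 29.0 yaw -136.9 xz 0.2
```

```bash

python3 -m inch '[{"linear":[0.28,-0.96,0.5],"twist":0,"gripper":0}]' >/dev/null
python3 -m inch '[{"linear":[0.28,-0.96,0.5],"twist":0,"gripper":0}]' >/dev/null
python3 -m inch '[{"linear":[0.28,-0.96,0.5],"twist":0,"gripper":0}]' >/dev/null
python3 -m inch '[{"linear":[0.28,-0.96,0.5],"twist":0,"gripper":0}]' >/dev/null
python3 -m inch '[{"linear":[0.28,-0.96,0.5],"twist":0,"gripper":0}]' >/dev/null
python3 -m inch '[{"linear":[0.28,-0.96,0.5],"twist":0,"gripper":0}]' >/dev/null
python3 -m inch '[{"linear":[0.28,-0.96,0.5],"twist":0,"gripper":0}]' >/dev/null
python3 -m inch '[{"linear":[0.28,-0.96,0.5],"twist":0,"gripper":0}]' >/dev/null
python3 -m inch '[{"linear":[0.28,-0.96,0.5],"twist":0,"gripper":0}]' >/dev/null
python3 -m inch '[{"linear":[0.28,-0.96,0.5],"twist":0,"gripper":0}]' >/dev/null
python3 -m inch '[{"linear":[0.28,-0.96,0.5],"twist":0,"gripper":0}]' >/dev/null
python3 -m inch '[{"linear":[0.28,-0.96,0.5],"twist":0,"gripper":0}]' >/dev/null; python3 j.py
python3 -c "
from sim import *
from bench import robot
show(robot.get_obs()['joint_positions'])
q=np.array(robot.get_obs()['joint_positions'])
for v in ((.28,-.96,.5),(.28,-.96,1),(.1,-.4,1),(.28,-.96,0)):
    a=q.copy()
    for i in range(10):a=call(a,[(v,0)],.6)
    show(a)
"
```

```text
[-1.275  0.83   0.275 -0.438  1.425  1.381] [ 0.213 -0.978  0.348] [ 2.565 -0.501 -1.008] 7.8167
[-1.27  0.83  0.28 -0.44  1.42  1.38] [ 0.214 -0.978  0.347] tilt 42.7 yaw -111.3 xz 0.48
[-1.31  0.86  0.27 -0.4   1.1   1.35] [ 0.221 -1.063  0.385] tilt 56.5 yaw -99.9 xz 0.66
[-1.31  0.74  0.27 -0.39  1.22  1.31] [ 0.205 -1.008  0.481] tilt 56.4 yaw -100.6 xz 0.66
[-1.31  0.6   0.27 -0.39  1.38  1.26] [ 0.177 -0.927  0.576] tilt 54.8 yaw -102.2 xz 0.64
[-1.31  1.02  0.27 -0.43  0.98  1.43] [ 0.236 -1.111  0.236] tilt 54.9 yaw -100.1 xz 0.65
```

```bash

python3 -m inch '[{"linear":[0.28,-0.96,0.5],"twist":0,"gripper":0}]' >/dev/null
python3 -m inch '[{"linear":[0.28,-0.96,0.5],"twist":0,"gripper":0}]' >/dev/null
python3 -m inch '[{"linear":[0.28,-0.96,0.5],"twist":0,"gripper":0}]' >/dev/null
python3 -m inch '[{"linear":[0.28,-0.96,0.5],"twist":0,"gripper":0}]' >/dev/null
python3 -m inch '[{"linear":[0.28,-0.96,0.5],"twist":0,"gripper":0}]' >/dev/null
python3 -m inch '[{"linear":[0.28,-0.96,0.5],"twist":0,"gripper":0}]' >/dev/null
python3 -m inch '[{"linear":[0.28,-0.96,0.5],"twist":0,"gripper":0}]' >/dev/null
python3 -m inch '[{"linear":[0.28,-0.96,0.5],"twist":0,"gripper":0}]' >/dev/null
python3 -m inch '[{"linear":[0.28,-0.96,0.5],"twist":0,"gripper":0}]' >/dev/null
python3 -m inch '[{"linear":[0.28,-0.96,0.5],"twist":0,"gripper":0}]' >/dev/null
python3 -m inch '[{"linear":[0.28,-0.96,0.5],"twist":0,"gripper":0}]' >/dev/null
python3 -m inch '[{"linear":[0.28,-0.96,0.5],"twist":0,"gripper":0}]' >/dev/null
python3 -m inch '[{"linear":[0.28,-0.96,0.5],"twist":0,"gripper":0}]' >/dev/null
python3 -m inch '[{"linear":[0.28,-0.96,0.5],"twist":0,"gripper":0}]' >/dev/null
python3 -m inch '[{"linear":[0.28,-0.96,0.5],"twist":0,"gripper":0}]' >/dev/null
python3 -m inch '[{"linear":[0.28,-0.96,0.5],"twist":0,"gripper":0}]' >/dev/null; python3 j.py
python3 -c "
from sim import *
from bench import robot
q=np.array(robot.get_obs()['joint_positions'])
show(q)
for v in ((.28,-.96,.5),(.28,-.96,1),(.1,-.4,1)):
    a=q.copy()
    for i in range(10):a=call(a,[(v,0)],.6)
    show(a)
"
```

```text
[-1.334  0.877  0.276 -0.376  0.913  1.338] [ 0.226 -1.102  0.411] [ 2.255 -0.834 -0.634] 9.15
[-1.33  0.88  0.28 -0.38  0.91  1.34] [ 0.226 -1.102  0.41 ] tilt 64.9 yaw -95.2 xz 0.74
[-1.36  0.91  0.27 -0.33  0.64  1.3 ] [ 0.237 -1.145  0.449] tilt 77.2 yaw -89.4 xz 0.82
[-1.36  0.8   0.27 -0.3   0.75  1.25] [ 0.224 -1.098  0.546] tilt 77.3 yaw -89.9 xz 0.81
[-1.37  0.66  0.27 -0.27  0.9   1.2 ] [ 0.198 -1.029  0.644] tilt 76.1 yaw -90.8 xz 0.81
```

```bash
python3 - <<'E'
from h import *
# bag_front, saucer extents
s=pickle.load(open("top0.pkl","rb"))
p,u,v=pts(s,np.ones((384,512),bool))
m=(u>285)&(u<325)&(v>180)&(v<215)&(p[:,2]>.1); print("bag",p[m].min(0).round(3),p[m].max(0).round(3),p[m].mean(0).round(3))
s=pickle.load(open("scene0.pkl","rb"))
p,u,v=pts(s,np.ones((384,512),bool))
m=(u>280)&(u<325)&(v>150)&(v<210)&(p[:,2]>.03)&(p[:,0]<.53); print("bag",np.percentile(p[m],2,0).round(3),np.percentile(p[m],98,0).round(3))
m=(u>220)&(u<265)&(v>230)&(v<272)&(p[:,2]>.008)&(p[:,2]<.03); print("saucer",p[m].min(0).round(3),p[m].max(0).round(3))
E
```

```text
bag [ 0.449 -0.213  0.105] [ 0.538 -0.111  0.21 ] [ 0.493 -0.16   0.168]
bag [ 0.452 -0.202  0.036] [ 0.523 -0.11   0.196]
saucer [0.424 0.06  0.008] [0.538 0.169 0.021]
```

```bash
python3 - <<'E'
from sim import *
from bench import robot
def rollerr(q):
    M=fk(q,P)[1].as_matrix(); return np.degrees(np.arctan2(M[2,1],M[2,0])).round(1)
q0=np.array(robot.get_obs()['joint_positions']);print(rollerr(q0))
for tw in(0,-.6,-1):
  for n0 in (0,):
    q=q0.copy()
    q=call(q,[((-.2,.5,0),tw)]*9,.6);show(q);print(rollerr(q))
    for i in range(24):
        q=call(q,[((.28,-.96,.3),0)],.6)
        if i%6==5:show(q);print(i,rollerr(q))
E
```

```text
35.1
[-1.34  0.68  0.6  -0.41  0.79  1.39] [ 0.206 -1.052  0.41 ] tilt 64.9 yaw -95.2 xz 0.74
35.1
[-1.35  0.92  0.27 -0.36  0.76  1.33] [ 0.229 -1.134  0.412] tilt 71.0 yaw -92.2 xz 0.78
5 34.0
[-1.36  0.97  0.27 -0.34  0.58  1.33] [ 0.24  -1.165  0.403] tilt 77.7 yaw -89.1 xz 0.82
11 33.2
[-1.37  1.01  0.27 -0.33  0.43  1.32] [ 0.25  -1.184  0.401] tilt 83.3 yaw -86.5 xz 0.84
17 32.7
[-1.38  1.03  0.27 -0.31  0.32  1.3 ] [ 0.259 -1.193  0.403] tilt 87.7 yaw -84.4 xz 0.84
23 32.6
[-1.19  0.91  0.27 -0.97  1.31  1.97] [ 0.184 -1.005  0.388] tilt 66.0 yaw -129.2 xz 0.75
34.3
[-1.24  0.95  0.27 -0.95  1.09  1.97] [ 0.178 -1.07   0.386] tilt 71.3 yaw -120.6 xz 0.81
5 31.2
[-1.29  0.98  0.27 -0.93  0.87  1.96] [ 0.176 -1.122  0.387] tilt 76.6 yaw -113.0 xz 0.85
11 29.0
[-1.33  1.01  0.27 -0.91  0.68  1.96] [ 0.178 -1.158  0.391] tilt 81.6 yaw -106.4 xz 0.88
17 27.8
[-1.36  1.03  0.27 -0.9   0.52  1.95] [ 0.184 -1.182  0.396] tilt 86.0 yaw -100.8 xz 0.89
23 27.2
[-1.17  0.94  0.27 -1.08  1.51  2.15] [ 0.149 -0.954  0.366] tilt 65.3 yaw -142.9 xz 0.77
31.6
[-1.22  0.96  0.27 -1.06  1.29  2.15] [ 0.142 -1.023  0.368] tilt 69.6 yaw -133.4 xz 0.83
5 27.9
[-1.27  0.98  0.27 -1.04  1.07  2.15] [ 0.139 -1.082  0.373] tilt 74.4 yaw -124.6 xz 0.87
11 25.2
[-1.31  1.    0.27 -1.03  0.87  2.15] [ 0.141 -1.129  0.38 ] tilt 79.1 yaw -116.6 xz 0.9
17 23.4
[-1.34  1.02  0.27 -1.01  0.68  2.14] [ 0.146 -1.163  0.387] tilt 83.6 yaw -109.7 xz 0.92
23 22.3
```

```bash

python3 -m inch '[{"linear":[0.28,-0.96,0.3],"twist":0,"gripper":0}]' >/dev/null
python3 -m inch '[{"linear":[0.28,-0.96,0.3],"twist":0,"gripper":0}]' >/dev/null
python3 -m inch '[{"linear":[0.28,-0.96,0.3],"twist":0,"gripper":0}]' >/dev/null
python3 -m inch '[{"linear":[0.28,-0.96,0.3],"twist":0,"gripper":0}]' >/dev/null
python3 -m inch '[{"linear":[0.28,-0.96,0.3],"twist":0,"gripper":0}]' >/dev/null
python3 -m inch '[{"linear":[0.28,-0.96,0.3],"twist":0,"gripper":0}]' >/dev/null
python3 -m inch '[{"linear":[0.28,-0.96,0.3],"twist":0,"gripper":0}]' >/dev/null
python3 -m inch '[{"linear":[0.28,-0.96,0.3],"twist":0,"gripper":0}]' >/dev/null
python3 -m inch '[{"linear":[0.28,-0.96,0.3],"twist":0,"gripper":0}]' >/dev/null
python3 -m inch '[{"linear":[0.28,-0.96,0.3],"twist":0,"gripper":0}]' >/dev/null; python3 j.py
python3 - <<'E'
from sim import *
from bench import robot
def rollerr(q):
    M=fk(q,P)[1].as_matrix(); return np.degrees(np.arctan2(M[2,1],M[2,0])).round(1)
q=np.array(robot.get_obs()['joint_positions']);show(q);print(rollerr(q))
z=fk(q,P)[1].as_matrix()[:,2];y0=np.arctan2(z[1],z[0])
M0=fk(q,P)[1]; rng=np.random.default_rng(1)
for yaw in(-10,0,10,20,30,40):
  for h in(.08,.2):
    M=R.from_euler('z',np.radians(yaw)-y0)*M0; tip=np.array([.585,.1,h]); pt=tip-.022*M.as_matrix()[:,2]
    sols=set()
    for k in range(40):
        x=solve(rng.uniform(LO,HI),pt,M,.3)
        p,T=fk(x,P)
        if np.linalg.norm(p-pt)<.001 and (T*M.inv()).magnitude()<.01: sols.add(tuple(float(a) for a in x.round(1)))
    print(yaw,h,sols)
E
```

```text
[-1.36   0.971  0.276 -0.354  0.589  1.336] [ 0.243 -1.165  0.395] [ 1.975 -0.952 -0.324] 9.9833
[-1.36  0.97  0.28 -0.35  0.59  1.34] [ 0.243 -1.164  0.394] tilt 76.8 yaw -89.3 xz 0.81
33.2
-10 0.08 set()
-10 0.2 set()
0 0.08 {(0.2, -0.0, 2.4, 3.4, 0.6, -2.3)}
0 0.2 set()
10 0.08 {(-0.1, -0.0, 2.4, 2.7, 0.6, -1.9)}
10 0.2 {(-0.1, -0.4, 2.4, 2.1, 0.3, -1.2)}
20 0.08 {(-0.3, 0.0, 2.4, 2.2, 0.8, -1.6)}
20 0.2 {(-0.3, -0.4, 2.3, 1.7, 0.6, -1.0)}
30 0.08 {(-0.4, 0.1, 2.3, 1.9, 1.0, -1.4)}
30 0.2 {(-0.4, -0.3, 2.3, 1.6, 0.9, -1.0)}
40 0.08 {(-0.5, 0.2, 2.2, 1.7, 1.2, -1.4)}
40 0.2 {(-0.5, -0.1, 2.2, 1.5, 1.2, -1.0)}
```

```bash
cat > plan.py <<'E'
from sim import *
from bench import robot
q=np.array(robot.get_obs()['joint_positions'])
show(q)
def C(lin,tw,n):
    global q
    a=q.copy(); q=call(q,[(lin,tw)]*n,.6); show(q); print('   djoint/row max',abs(q-a).max().round(3)/n)
E
python3 - <<'E'
exec(open('plan.py').read())
C((0,1,0),.4,4)
C((0,1,0),.4,4)
C((.2,1,0),.4,4)
C((.2,1,0),.4,4)
C((.2,1,0),.2,3)
C((.2,1,0),.1,3)
C((.2,1,0),.1,3)
C((0,1,0),0,3)
C((0,1,0),0,3)
C((0,1,0),0,3)
C((0,1,0),0,3)
C((0,.8,-.5),0,3)
E
```

```text
[-1.36  0.97  0.28 -0.35  0.59  1.34] [ 0.243 -1.164  0.394] tilt 76.8 yaw -89.3 xz 0.81
[-1.5   0.65  0.8   0.8   0.5   0.17] [ 0.243 -1.064  0.394] tilt 76.8 yaw -65.3 xz 0.81
   djoint/row max 0.291
[-1.64  0.58  0.91  1.23  0.97 -0.31] [ 0.243 -0.964  0.394] tilt 76.8 yaw -41.3 xz 0.81
   djoint/row max 0.1205
[-1.7   0.62  0.85  1.32  1.43 -0.44] [ 0.263 -0.864  0.394] tilt 76.8 yaw -17.3 xz 0.81
   djoint/row max 0.115
[-1.68  0.7   0.72  1.37  1.83 -0.48] [ 0.283 -0.764  0.394] tilt 76.8 yaw 6.7 xz 0.81
   djoint/row max 0.10025
[-1.64  0.61  0.86  1.36  1.98 -0.57] [ 0.303 -0.664  0.394] tilt 76.8 yaw 18.7 xz 0.81
   djoint/row max 0.051333333333333335
[-1.6   0.44  1.1   1.33  2.03 -0.67] [ 0.323 -0.564  0.394] tilt 76.8 yaw 24.7 xz 0.81
   djoint/row max 0.07866666666666666
[-1.55  0.29  1.3   1.3   2.07 -0.73] [ 0.343 -0.464  0.394] tilt 76.8 yaw 30.7 xz 0.81
   djoint/row max 0.06633333333333334
[-1.55  0.08  1.55  1.28  2.05 -0.77] [ 0.343 -0.364  0.394] tilt 76.8 yaw 30.7 xz 0.81
   djoint/row max 0.08433333333333333
[-1.54 -0.15  1.77  1.28  2.05 -0.76] [ 0.343 -0.264  0.394] tilt 76.8 yaw 30.7 xz 0.81
   djoint/row max 0.075
[-1.53 -0.39  1.96  1.31  2.06 -0.7 ] [ 0.343 -0.164  0.394] tilt 76.8 yaw 30.7 xz 0.81
   djoint/row max 0.082
[-1.52 -0.67  2.11  1.38  2.07 -0.55] [ 0.343 -0.064  0.394] tilt 76.8 yaw 30.7 xz 0.81
   djoint/row max 0.09266666666666667
[-1.41 -0.76  2.26  1.36  1.98 -0.59] [ 0.357 -0.014  0.34 ] tilt 77.0 yaw 32.4 xz 0.82
   djoint/row max 0.048999999999999995
```

```bash
python3 - <<'E'
exec(open('plan.py').read())
C((-.2,1,0),.4,4)
C((-.2,1,0),.2,3)
C((-.2,1,0),.1,3)
C((.3,1,0),.15,3)
C((1,1,0),.2,4)
C((1,1,0),.15,4)
C((.6,1,0),.1,4)
C((.5,1,0),.1,3)
C((.5,1,0),.1,3)
C((0,1,0),.1,3)
C((-.2,1,0),.1,3)
C((-.4,1,0),.1,3)
C((-1,1,0),.1,4)
C((-1,1,-.3),.0,4)
C((-1,.5,-.3),0,4)
C((0,0,-1),0,4)
C((0,0,-1),0,4)
E
```

```text
[-1.36  0.97  0.28 -0.35  0.59  1.34] [ 0.243 -1.164  0.394] tilt 76.8 yaw -89.3 xz 0.81
[-1.53  0.64  0.81  0.84  0.52  0.13] [ 0.223 -1.064  0.394] tilt 76.8 yaw -65.3 xz 0.81
   djoint/row max 0.30125
[-1.63  0.47  1.07  1.19  0.75 -0.27] [ 0.203 -0.964  0.394] tilt 76.8 yaw -53.3 xz 0.81
   djoint/row max 0.13266666666666668
[-1.71  0.29  1.3   1.29  0.9  -0.42] [ 0.183 -0.864  0.394] tilt 76.8 yaw -47.3 xz 0.81
   djoint/row max 0.07733333333333334
[-1.74  0.16  1.46  1.34  1.07 -0.51] [ 0.213 -0.764  0.394] tilt 76.8 yaw -38.3 xz 0.81
   djoint/row max 0.05566666666666667
[-1.63  0.06  1.57  1.35  1.17 -0.55] [ 0.313 -0.664  0.394] tilt 76.8 yaw -26.3 xz 0.81
   djoint/row max 0.02725
[-1.46 -0.03  1.66  1.35  1.16 -0.54] [ 0.413 -0.564  0.394] tilt 76.8 yaw -17.3 xz 0.81
   djoint/row max 0.0415
[-1.32 -0.15  1.77  1.34  1.13 -0.53] [ 0.473 -0.464  0.394] tilt 76.8 yaw -11.3 xz 0.81
   djoint/row max 0.03475
[-1.17 -0.24  1.85  1.33  1.08 -0.49] [ 0.523 -0.364  0.394] tilt 76.8 yaw -5.3 xz 0.81
   djoint/row max 0.052333333333333336
[-0.97 -0.3   1.89  1.31  0.99 -0.45] [ 0.57
[... 295 characters left out ...]
   djoint/row max 0.046000000000000006
[-0.56 -0.72  2.13  1.17  0.97 -0.21] [0.513 0.036 0.394] tilt 76.8 yaw 18.7 xz 0.81
   djoint/row max 0.056
[-0.4  -0.76  2.14  1.12  0.94 -0.15] [0.494 0.113 0.393] tilt 76.4 yaw 25.9 xz 0.82
   djoint/row max 0.04125
[ 0.11 -0.76  2.2   0.74  0.51  0.23] [0.478 0.217 0.364] tilt 76.1 yaw 26.0 xz 0.81
   djoint/row max 0.1265
[ 0.68 -0.76  2.27 -0.65  0.39  1.66] [0.406 0.301 0.329] tilt 75.9 yaw 25.0 xz 0.81
   djoint/row max 0.35725
[ 0.63 -0.7   2.43 -1.08  0.21  2.11] [0.405 0.294 0.234] tilt 75.4 yaw 25.5 xz 0.81
   djoint/row max 0.11275
[ 0.6  -0.76  2.55 -1.08  0.17  2.12] [0.379 0.272 0.174] tilt 73.0 yaw 25.7 xz 0.8
   djoint/row max 0.03075
```

```bash
python3 - <<'E'
exec(open('plan.py').read())
C((-.2,1,0),.4,4)
C((-.2,1,0),.2,3)
C((-.2,1,0),.1,3)
C((.3,1,-.3),.15,3)
C((.7,1,-.3),.2,4)
C((.6,1,-.2),.15,4)
C((.5,1,0),.15,4)
C((.3,1,0),.15,3)
C((0.2,1,0),.15,3)
C((.2,1,0),.1,3)
C((.2,1,0),.1,3)
C((.2,1,0),.1,3)
C((.2,.6,-.2),0,4)
C((0,0,-1),0,4)
C((0,0,-1),0,4)
C((0,0,-.5),0,4)
E
```

```text
[-1.36  0.97  0.28 -0.35  0.59  1.34] [ 0.243 -1.164  0.394] tilt 76.8 yaw -89.3 xz 0.81
[-1.53  0.64  0.81  0.84  0.52  0.13] [ 0.223 -1.064  0.394] tilt 76.8 yaw -65.3 xz 0.81
   djoint/row max 0.30125
[-1.63  0.47  1.07  1.19  0.75 -0.27] [ 0.203 -0.964  0.394] tilt 76.8 yaw -53.3 xz 0.81
   djoint/row max 0.13266666666666668
[-1.71  0.29  1.3   1.29  0.9  -0.42] [ 0.183 -0.864  0.394] tilt 76.8 yaw -47.3 xz 0.81
   djoint/row max 0.07733333333333334
[-1.74  0.18  1.5   1.37  1.06 -0.58] [ 0.213 -0.764  0.364] tilt 76.8 yaw -38.3 xz 0.81
   djoint/row max 0.06833333333333333
[-1.69  0.1   1.65  1.39  1.2  -0.69] [ 0.283 -0.664  0.334] tilt 76.8 yaw -26.3 xz 0.81
   djoint/row max 0.0365
[-1.61  0.01  1.79  1.4   1.27 -0.75] [ 0.343 -0.564  0.314] tilt 76.8 yaw -17.3 xz 0.81
   djoint/row max 0.03575
[-1.52 -0.1   1.89  1.38  1.33 -0.76] [ 0.393 -0.464  0.314] tilt 76.8 yaw -8.3 xz 0.81
   djoint/row max 0.02625
[-1.44 -0.2   1.98  1.37  1.41 -0.76] [ 0.423 -0.364  0.314] tilt 76.8 yaw 0.7 xz 0.81
   djoint/row max 0.034666666666666665
[-1.35 -0.31  2.06  1.35  1.48 -0.75] [ 0.443 
[... 195 characters left out ...]
3333333333
[-0.99 -0.55  2.21  1.35  1.36 -0.62] [ 0.483 -0.064  0.314] tilt 76.8 yaw 21.7 xz 0.81
   djoint/row max 0.07166666666666667
[-0.7  -0.59  2.23  1.35  1.18 -0.56] [0.503 0.036 0.314] tilt 76.8 yaw 27.7 xz 0.81
   djoint/row max 0.09666666666666666
[-0.45 -0.58  2.27  1.37  0.92 -0.55] [0.523 0.096 0.294] tilt 76.8 yaw 27.7 xz 0.81
   djoint/row max 0.06475
[-0.45 -0.4   2.39  1.61  0.9  -0.93] [0.523 0.096 0.194] tilt 76.8 yaw 27.7 xz 0.81
   djoint/row max 0.09525
[-0.45 -0.08  2.45  1.89  0.97 -1.41] [0.523 0.096 0.094] tilt 76.8 yaw 27.7 xz 0.81
   djoint/row max 0.1185
[-0.45  0.13  2.45  2.01  1.04 -1.63] [0.523 0.096 0.044] tilt 76.8 yaw 27.7 xz 0.81
   djoint/row max 0.057
```

```bash

python3 -m inch '[{"linear":[-0.2,1,0],"twist":0.4,"gripper":0},{"linear":[-0.2,1,0],"twist":0.4,"gripper":0},{"linear":[-0.2,1,0],"twist":0.4,"gripper":0},{"linear":[-0.2,1,0],"twist":0.4,"gripper":0},{"linear":[-0.2,1,0],"twist":0.4,"gripper":0},{"linear":[-0.2,1,0],"twist":0.4,"gripper":0},{"linear":[-0.2,1,0],"twist":0.4,"gripper":0}]' >/dev/null; python3 j.py; python3 -c "
exec(open('plan.py').read())"
python3 -m inch '[{"linear":[-0.2,1,0],"twist":0.2,"gripper":0},{"linear":[-0.2,1,0],"twist":0.2,"gripper":0},{"linear":[-0.2,1,0],"twist":0.2,"gripper":0},{"linear":[-0.2,1,0],"twist":0.2,"gripper":0}]' >/dev/null
python3 -m inch '[{"linear":[-0.2,1,0],"twist":0.1,"gripper":0},{"linear":[-0.2,1,0],"twist":0.1,"gripper":0},{"linear":[-0.2,1,0],"twist":0.1,"gripper":0}]' >/dev/null
python3 j.py; python3 -c "
exec(open('plan.py').read())"
```

```text
[-1.531  0.639  0.815  0.843  0.519  0.123] [ 0.221 -1.064  0.396] [ 1.971 -0.95   0.098] 10.5667
[-1.53  0.64  0.82  0.84  0.52  0.12] [ 0.221 -1.063  0.395] tilt 76.9 yaw -65.4 xz 0.81
[-1.716  0.291  1.308  1.293  0.902 -0.428] [ 0.182 -0.863  0.392] [ 1.982 -0.949  0.402] 11.15
[-1.72  0.29  1.31  1.29  0.9  -0.43] [ 0.181 -0.862  0.39 ] tilt 76.6 yaw -47.5 xz 0.81
```

Matches my model. Continuing the sweep.

```bash

python3 -m inch '[{"linear":[0.3,1,-0.3],"twist":0.15,"gripper":0},{"linear":[0.3,1,-0.3],"twist":0.15,"gripper":0},{"linear":[0.3,1,-0.3],"twist":0.15,"gripper":0}]' >/dev/null
python3 -m inch '[{"linear":[0.7,1,-0.3],"twist":0.2,"gripper":0},{"linear":[0.7,1,-0.3],"twist":0.2,"gripper":0},{"linear":[0.7,1,-0.3],"twist":0.2,"gripper":0},{"linear":[0.7,1,-0.3],"twist":0.2,"gripper":0}]' >/dev/null
python3 -m inch '[{"linear":[0.6,1,-0.2],"twist":0.15,"gripper":0},{"linear":[0.6,1,-0.2],"twist":0.15,"gripper":0},{"linear":[0.6,1,-0.2],"twist":0.15,"gripper":0},{"linear":[0.6,1,-0.2],"twist":0.15,"gripper":0}]' >/dev/null
python3 -m inch '[{"linear":[0.5,1,0],"twist":0.15,"gripper":0},{"linear":[0.5,1,0],"twist":0.15,"gripper":0},{"linear":[0.5,1,0],"twist":0.15,"gripper":0}]' >/dev/null
python3 -m inch '[{"linear":[0.3,1,0],"twist":0.15,"gripper":0},{"linear":[0.3,1,0],"twist":0.15,"gripper":0},{"linear":[0.3,1,0],"twist":0.15,"gripper":0}]' >/dev/null
python3 j.py; python3 -c "
exec(open('plan.py').read())"
```

```text
[-1.444 -0.2    1.982  1.363  1.412 -0.765] [ 0.424 -0.364  0.313] [ 1.98  -0.947  1.244] 12.5667
[-1.44 -0.2   1.98  1.36  1.41 -0.76] [ 0.423 -0.364  0.311] tilt 76.6 yaw 0.7 xz 0.81
```

```bash

python3 -m inch '[{"linear":[0.1,1,0],"twist":0.15,"gripper":0},{"linear":[0.1,1,0],"twist":0.15,"gripper":0},{"linear":[0.1,1,0],"twist":0.15,"gripper":0}]' >/dev/null
python3 -m inch '[{"linear":[0.1,1,0],"twist":0.1,"gripper":0},{"linear":[0.1,1,0],"twist":0.1,"gripper":0},{"linear":[0.1,1,0],"twist":0.1,"gripper":0}]' >/dev/null
python3 -m inch '[{"linear":[0.1,1,0],"twist":0.1,"gripper":0},{"linear":[0.1,1,0],"twist":0.1,"gripper":0},{"linear":[0.1,1,0],"twist":0.1,"gripper":0}]' >/dev/null
python3 -m inch '[{"linear":[0.1,1,0],"twist":0.1,"gripper":0},{"linear":[0.1,1,0],"twist":0.1,"gripper":0},{"linear":[0.1,1,0],"twist":0.1,"gripper":0},{"linear":[0.1,1,0],"twist":0.1,"gripper":0}]'
python3 -c "
exec(open('plan.py').read())
import cv2,pickle
for n in('scene','wrist'):
    s=robot.snapshot(n);pickle.dump(s,open(n+'1.pkl','wb'));cv2.imwrite('pics/'+n+'1.png',s['image'][:,:,::-1])
pickle.dump(dict(robot.get_obs()),open('o1.pkl','wb'))"
```

```text
time: 13.65
tool_pos: [0.4624, 0.0379, 0.3134]
ee_rot: [1.976, -0.945, 1.722]
wrist_force: [0.5, -0.5, 0.2]
width: 0.0006
[-0.83 -0.72  2.29  1.33  1.32 -0.53] [0.462 0.037 0.312] tilt 76.6 yaw 27.9 xz 0.81
```

View pics/scene1.png

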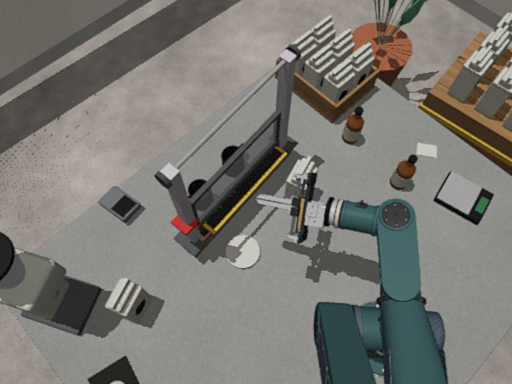

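View pics/wrist1.png

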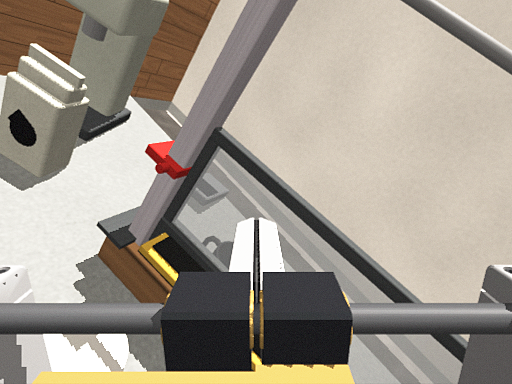

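The scene view shows the hand now nearly horizontal, with fingertips at about (260,200) in front of the left half above the saucer. The wrist view shows the closed fingertips at (258,222), the lip's left end at (155,245) and the collar at (167,158). I'll measure lip and collar heights from both views.

```bash
cat > meas.py <<'E'
from h import *
from scipy.spatial.transform import Rotation as R
def wpts(s,o,m):
    p,u,v=pts(s,m); T=R.from_euler('xyz',o['ee_rot']); return T.apply(p)+o['tool_pos'],u,v
def comps(s,f,umax=512,o=None):
    m=f(s).copy(); m[:,umax:]=0
    n,l,st,c=cv2.connectedComponentsWithStats(m.astype(np.uint8))
    for i in range(1,n):
        if st[i,4]>25:
            p=(wpts(s,o,l==i) if o is not None else pts(s,l==i))[0]
            yield st[i],p
E
python3 - <<'E'
from meas import *
s=pickle.load(open('scene0.pkl','rb')); w=pickle.load(open('wrist1.pkl','rb')); o=pickle.load(open('o1.pkl','rb'))
for nm,ss,oo in(('scene',s,None),('wrist',w,o)):
    for f in(yellow,red):
        for st,p in comps(ss,f,340,oo):
            print(nm,f.__name__,st,'z pct',np.percentile(p[:,2],[2,10,25,50,75,90,98]).round(4),'x',np.percentile(p[:,0],[2,50,98]).round(3),'y',np.percentile(p[:,1],[2,50,98]).round(3))
# table bias
for nm,ss,oo in(('scene',s,None),('wrist',w,o)):
    m=np.zeros((384,512),bool)
    if nm=='scene': m[270:300,190:230]=1
    else: m[200:260,20:70]=1
    p=(wpts(ss,oo,m) if oo else pts(ss,m))[0]; print(nm,np.median(p,0).round(4))
E
```

```text
scene yellow [204 147  83  87 456] z pct [0.1157 0.1175 0.1192 0.1211 0.1231 0.1249 0.1266] x [0.554 0.575 0.618] y [-0.188  0.002  0.163]
scene red [172 216  27  19 218] z pct [0.2175 0.2192 0.2209 0.2222 0.2236 0.2252 0.2269] x [0.564 0.584 0.624] y [0.19  0.226 0.242]
wrist yellow [139 233  39  53 520] z pct [0.1095 0.1116 0.1146 0.1189 0.12   0.1206 0.1211] x [0.549 0.555 0.592] y [0.1   0.143 0.165]
wrist yellow [251 360   5  12  38] z pct [0.11   0.1116 0.1126 0.1154 0.118  0.1192 0.1755] x [0.523 0.572 0.573] y [-0.04  -0.035 -0.022]
wrist red [145 140  47  39 781] z pct [0.2104 0.2127 0.2163 0.2207 0.2219 0.2223 0.2226] x [0.558 0.572 0.6  ] y [0.184 0.209 0.237]
scene [ 0.4735  0.2616 -0.0009]
wrist [ 0.5256  0.3064 -0.0014]
```

```bash
python3 - <<'E'
exec(open('plan.py').read())
C((.35,.55,0),0,3)
C((0,0,-1),0,6)
C((0,0,-1),0,6)
C((0,0,-.3),0,4)
C((.55,0,0),0,4)
C((0,0,.5),0,4)
C((0,0,.5),0,4)
C((0,0,.3),0,4)
C((-.6,0,0),0,4)
E
```

```text
[-0.83 -0.72  2.29  1.33  1.32 -0.53] [0.462 0.034 0.312] tilt 76.6 yaw 27.6 xz 0.81
[-0.52 -0.68  2.27  1.31  1.02 -0.47] [0.497 0.089 0.312] tilt 76.6 yaw 27.6 xz 0.81
   djoint/row max 0.103
[-0.52 -0.54  2.42  1.5   0.97 -0.8 ] [0.497 0.089 0.212] tilt 76.6 yaw 27.6 xz 0.81
   djoint/row max 0.0565
[-0.52 -0.22  2.5   1.77  0.99 -1.28] [0.497 0.089 0.112] tilt 76.6 yaw 27.6 xz 0.81
   djoint/row max 0.07916666666666666
[-0.52 -0.09  2.51  1.85  1.02 -1.44] [0.497 0.089 0.082] tilt 76.6 yaw 27.6 xz 0.81
   djoint/row max 0.03925
[-0.42  0.03  2.38  1.94  0.96 -1.47] [0.552 0.089 0.082] tilt 76.6 yaw 27.6 xz 0.81
   djoint/row max 0.03225
[-0.42 -0.14  2.37  1.82  0.91 -1.25] [0.552 0.089 0.132] tilt 76.6 yaw 27.6 xz 0.81
   djoint/row max 0.05425
[-0.42 -0.28  2.34  1.68  0.87 -1.03] [0.552 0.089 0.182] tilt 76.6 yaw 27.6 xz 0.81
   djoint/row max 0.055
[-0.42 -0.35  2.31  1.6   0.87 -0.91] [0.552 0.089 0.212] tilt 76.6 yaw 27.6 xz 0.81
   djoint/row max 0.0315
[-0.53 -0.56  2.43  1.49  0.98 -0.79] [0.492 0.089 0.212] tilt 76.6 yaw 27.6 xz 0.81
   djoint/row max 0.05275
```

```bash

python3 -m inch '[{"linear":[0.35,0.6,0],"twist":0,"gripper":0},{"linear":[0.35,0.6,0],"twist":0,"gripper":0},{"linear":[0.35,0.6,0],"twist":0,"gripper":0}]'
python3 -m inch '[{"linear":[0,0,-0.3],"twist":0,"gripper":0},{"linear":[0,0,-0.6],"twist":0,"gripper":0},{"linear":[0,0,-0.8],"twist":0,"gripper":0},{"linear":[0,0,-1],"twist":0,"gripper":0},{"linear":[0,0,-1],"twist":0,"gripper":0}]' 
python3 -m inch '[{"linear":[0,0,-0.3],"twist":0,"gripper":0},{"linear":[0,0,-0.6],"twist":0,"gripper":0},{"linear":[0,0,-0.8],"twist":0,"gripper":0},{"linear":[0,0,-0.9],"twist":0,"gripper":0},{"linear":[0,0,-0.9],"twist":0,"gripper":0},{"linear":[0,0,-0.9],"twist":0,"gripper":0}]' 
python3 -c "
exec(open('plan.py').read())
import cv2,pickle
for n in('scene','wrist'):
    s=robot.snapshot(n);pickle.dump(s,open(n+'2.pkl','wb'));cv2.imwrite('pics/'+n+'2.png',s['image'][:,:,::-1])
    if n=='scene': cv2.imwrite('pics/scene2z.png',cv2.resize(s['image'][130:290,150:350,::-1],None,fx=4,fy=3.7,interpolation=cv2.INTER_CUBIC))
pickle.dump(dict(robot.get_obs()),open('o2.pkl','wb'))"
```

```text
time: 14.0
tool_pos: [0.4976, 0.1012, 0.313]
ee_rot: [1.979, -0.95, 1.727]
wrist_force: [0.3, -0.2, 0.0]
width: 0.0003
time: 14.42
tool_pos: [0.4973, 0.0932, 0.2066]
ee_rot: [1.995, -0.954, 1.698]
wrist_force: [0.1, -0.3, 0.2]
width: 0.0001
time: 14.92
tool_pos: [0.4992, 0.0928, 0.1224]
ee_rot: [1.981, -0.952, 1.71]
wrist_force: [-0.0, -0.1, -0.2]
width: 0.0002
[-0.51 -0.26  2.5   1.75  0.97 -1.23] [0.498 0.092 0.121] tilt 76.6 yaw 27.5 xz 0.81
```

View pics/scene2z.png

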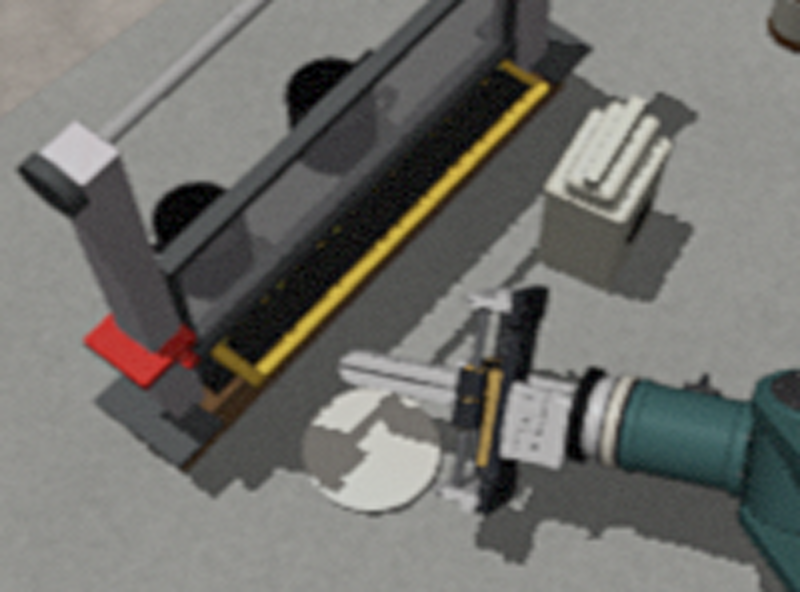

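View pics/wrist2.png

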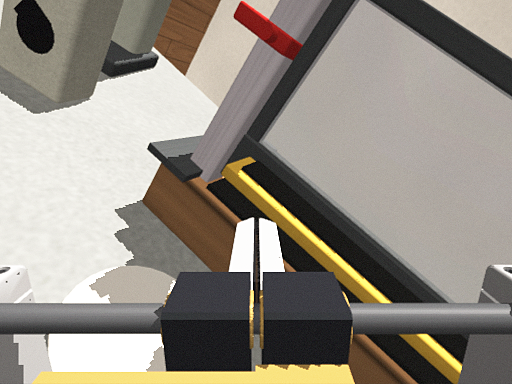

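The zoomed view shows the fingertips at (345,365), in front of the lip and level with it. The gripper body is clear of the saucer at (370,450) and the bag at (610,200). Next I go down below the lip, then in beneath it.

```bash

python3 -m inch '[{"linear":[0,0,-0.12],"twist":0,"gripper":0},{"linear":[0,0,-0.25],"twist":0,"gripper":0},{"linear":[0,0,-0.36],"twist":0,"gripper":0},{"linear":[0,0,-0.36],"twist":0,"gripper":0},{"linear":[0,0,-0.36],"twist":0,"gripper":0},{"linear":[0,0,-0.36],"twist":0,"gripper":0}]' 
python3 -c "
exec(open('plan.py').read())
import cv2,pickle
s=robot.snapshot('wrist');cv2.imwrite('pics/wrist3.png',s['image'][:,:,::-1])"
```

```text
time: 15.52
tool_pos: [0.4988, 0.094, 0.087]
ee_rot: [1.978, -0.95, 1.715]
wrist_force: [0.6, -0.6, -0.0]
width: 0.0003
[-0.5  -0.11  2.51  1.86  1.01 -1.42] [0.498 0.094 0.085] tilt 76.7 yaw 27.6 xz 0.81
```

View pics/wrist3.png

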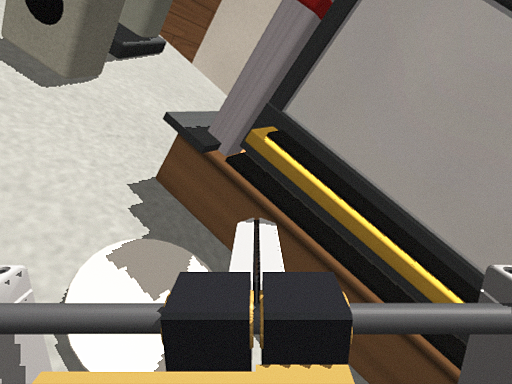

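```bash

python3 -m inch '[{"linear":[0.1,0,-0.03],"twist":0,"gripper":0},{"linear":[0.2,0,-0.03],"twist":0,"gripper":0},{"linear":[0.3,0,-0.03],"twist":0,"gripper":0},{"linear":[0.4,0,-0.03],"twist":0,"gripper":0},{"linear":[0.5,0,-0.03],"twist":0,"gripper":0},{"linear":[0.5,0,-0.03],"twist":0,"gripper":0},{"linear":[0.5,0,-0.03],"twist":0,"gripper":0}]' 
python3 -c "
exec(open('plan.py').read())
import cv2,pickle
for n in ('scene','wrist'):
    s=robot.snapshot(n);cv2.imwrite('pics/'+n+'4.png',s['image'][:,:,::-1] if n=='wrist' else cv2.resize(s['image'][130:290,150:350,::-1],None,fx=4,fy=3.7,interpolation=cv2.INTER_CUBIC))"
```

```text
time: 16.15
tool_pos: [0.5485, 0.0948, 0.0825]
ee_rot: [1.982, -0.951, 1.713]
wrist_force: [0.3, 0.9, 0.2]
width: 0.0005
[-0.41  0.03  2.4   1.95  0.96 -1.47] [0.548 0.095 0.081] tilt 76.6 yaw 27.7 xz 0.81
```

View pics/wrist4.png

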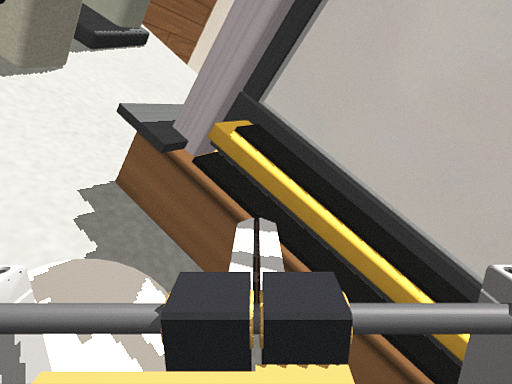

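View pics/scene4.png

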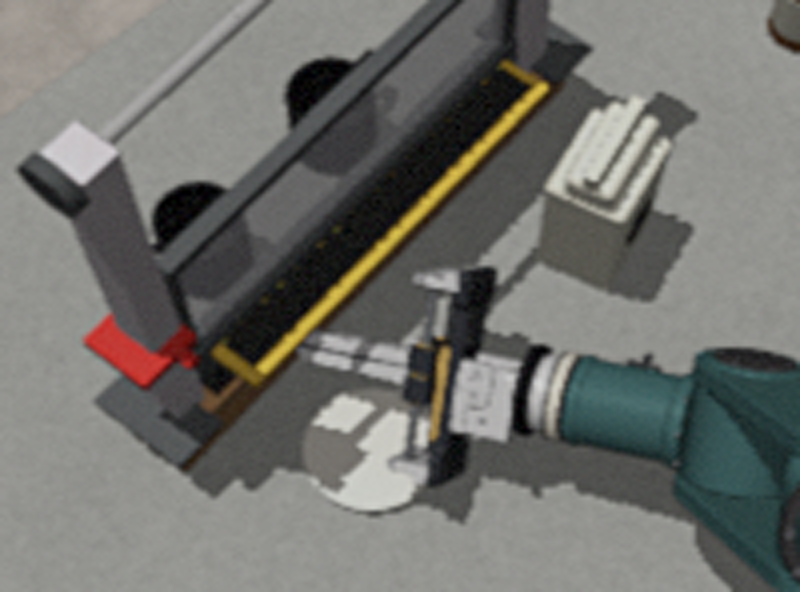

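```bash

python3 - <<'E'
from meas import *
from bench import robot
o=dict(robot.get_obs()); s=robot.snapshot('wrist')
m=yellow(s); m[345:]=0
p,u,v=wpts(s,o,m)
k=(p[:,2]<.13)&(p[:,2]>.1);p=p[k]
for y in np.arange(-.02,.16,.02):
    q=p[abs(p[:,1]-y)<.006]
    if len(q)>3: print(round(y,2),len(q),'x',np.percentile(q[:,0],[3,50,97]).round(4),'z',np.percentile(q[:,2],[3,50,97]).round(4))
# finger pixels -> tool coords
p,u,v=pts(s,np.ones((384,512),bool))
k=(u>228)&(u<288)&(v>212)&(v<268)&(p[:,2]<.04)
q=p[k];print('finger tool coords',q.min(0).round(4),q.max(0).round(4))
for z0 in(-.03,-.01,.005,.015,.021):
    a=q[abs(q[:,2]-z0)<.003]; 
    if len(a):print(z0,a.min(0).round(4),a.max(0).round(4))
w=R.from_euler('xyz',o['ee_rot']).apply(q)+o['tool_pos']; i=q[:,2].argmax(); print('tip world',w[i].round(4), w[q[:,2]>q[:,2].max()-.003].mean(0).round(4)); print(o['tool_pos'])
E
```

```text
-0.02 8 x [0.5692 0.5708 0.5725] z [0.1171 0.1181 0.1201]
0.0 34 x [0.5672 0.5685 0.5696] z [0.109  0.1109 0.114 ]
0.02 406 x [0.5641 0.5656 0.575 ] z [0.11   0.1164 0.1207]
0.04 473 x [0.5617 0.5632 0.5722] z [0.1096 0.1155 0.1205]
0.06 473 x [0.4624 0.5608 0.5696] z [0.1096 0.1156 0.1223]
0.08 417 x [0.5568 0.5585 0.5673] z [0.1097 0.1154 0.1205]
0.1 392 x [0.5546 0.5561 0.5647] z [0.1095 0.1153 0.1204]
0.12 371 x [0.5523 0.5536 0.5628] z [0.1095 0.1154 0.1204]
0.14 352 x [0.5498 0.5512 0.5603] z [0.1096 0.1153 0.1204]
finger tool coords [-0.0328 -0.0136 -0.0399] [0.0095 0.0216 0.0396]
-0.03 [ 0.0061 -0.0136 -0.033 ] [ 0.0094  0.0114 -0.027 ]
-0.01 [ 0.0063 -0.0133 -0.0129] [ 0.0093  0.0112 -0.007 ]
0.005 [ 0.0063 -0.0132  0.002 ] [0.009  0.0113 0.008 ]
0.015 [ 0.0065 -0.0126  0.012 ] [0.0092 0.0108 0.0179]
0.021 [ 0.0066 -0.0058  0.0181] [0.0091 0.004  0.0216]
tip world [0.5895 0.0985 0.0739] [0.5901 0.0937 0.0732]
[0.54763204 0.0948135  0.08198073]
```

```bash

python3 -m inch '[{"linear":[0.03,0,0.02],"twist":0,"gripper":0},{"linear":[0.06,0,0.04],"twist":0,"gripper":0},{"linear":[0.06,0,0.06],"twist":0,"gripper":0},{"linear":[0.06,0,0.08],"twist":0,"gripper":0},{"linear":[0.06,0,0.1],"twist":0,"gripper":0},{"linear":[0.06,0,0.12],"twist":0,"gripper":0},{"linear":[0.06,0,0.14],"twist":0,"gripper":0},{"linear":[0.06,0,0.16],"twist":0,"gripper":0},{"linear":[0.06,0,0.18],"twist":0,"gripper":0},{"linear":[0.06,0,0.2],"twist":0,"gripper":0}]' 
cat > lip.py <<'E'
from meas import *
from bench import robot
import sys
o=dict(robot.get_obs()); s=robot.snapshot('wrist'); cv2.imwrite('pics/%s.png'%sys.argv[1],s['image'][:,:,::-1])
print('F',np.round(o['wrist_force'],1),o['tool_pos'].round(4),o['time'])
m=yellow(s); m[345:]=0
p,u,v=wpts(s,o,m)
for y in np.arange(0,.16,.02):
    q=p[(abs(p[:,1]-y)<.006)&(abs(p[:,0]-.56)<.03)]
    if len(q)>50: print(round(y,2),len(q),'x',np.percentile(q[:,0],[3,50,97]).round(4),'z',np.percentile(q[:,2],[3,50,97]).round(4))
m=red(s);p,u,v=wpts(s,o,m)
if len(p)>50: print('red',len(p),np.percentile(p[:,2],[3,50,97]).round(4))
E
python3 lip.py wrist5
```

```text
time: 17.13
tool_pos: [0.5535, 0.0945, 0.1014]
ee_rot: [1.987, -0.951, 1.708]
wrist_force: [2.0, 0.1, -3.7]
width: 0.0005
F [ 2.   0.1 -3.7] [0.5535 0.0945 0.1014] 17.1333
0.0 220 x [0.5664 0.5678 0.5769] z [0.1153 0.1218 0.1256]
0.04 450 x [0.562  0.5633 0.5727] z [0.1151 0.1212 0.1257]
0.06 388 x [0.5595 0.5609 0.5706] z [0.1151 0.1214 0.1257]
0.08 398 x [0.5571 0.5585 0.5676] z [0.1149 0.1208 0.1257]
0.1 367 x [0.5547 0.556  0.565 ] z [0.115  0.121  0.1256]
0.12 353 x [0.5523 0.5538 0.563 ] z [0.1145 0.1207 0.1256]
0.14 338 x [0.5501 0.5512 0.5606] z [0.1148 0.1206 0.1257]
red 134 [0.2083 0.2105 0.2145]
```

View pics/wrist5.png

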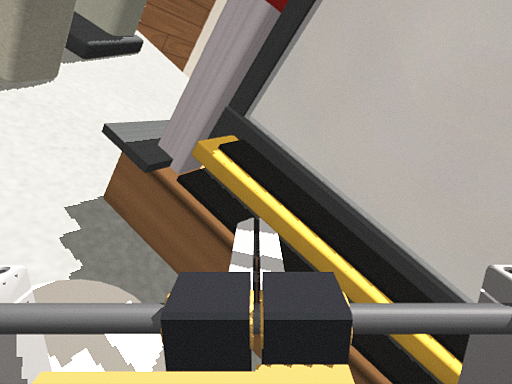

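Contact is clean: the lip rose about 5 mm with roughly 3.7 N, and the fingertip is under the front edge at (258,220). About 96 mm remain, so I'll lift steadily.

```bash

python3 -m inch '[{"linear":[0,0,0.02],"twist":0,"gripper":0},{"linear":[0,0,0.05],"twist":0,"gripper":0},{"linear":[0,0,0.08],"twist":0,"gripper":0},{"linear":[0,0,0.11],"twist":0,"gripper":0},{"linear":[0,0,0.14],"twist":0,"gripper":0},{"linear":[0,0,0.17],"twist":0,"gripper":0},{"linear":[0,0,0.2],"twist":0,"gripper":0},{"linear":[0,0,0.23],"twist":0,"gripper":0},{"linear":[0,0,0.26],"twist":0,"gripper":0},{"linear":[0,0,0.29],"twist":0,"gripper":0}]' 
python3 -m inch '[{"linear":[0,0,0.03],"twist":0,"gripper":0},{"linear":[0,0,0.06],"twist":0,"gripper":0},{"linear":[0,0,0.09],"twist":0,"gripper":0},{"linear":[0,0,0.12],"twist":0,"gripper":0},{"linear":[0,0,0.15],"twist":0,"gripper":0},{"linear":[0,0,0.18],"twist":0,"gripper":0},{"linear":[0,0,0.21],"twist":0,"gripper":0},{"linear":[0,0,0.24],"twist":0,"gripper":0},{"linear":[0,0,0.27],"twist":0,"gripper":0},{"linear":[0,0,0.29],"twist":0,"gripper":0}]' 
python3 lip.py wrist6
```

```text
time: 18.02
tool_pos: [0.5538, 0.0946, 0.1316]
ee_rot: [1.983, -0.951, 1.712]
wrist_force: [-1.4, -1.2, -4.3]
width: 0.0005
time: 18.85
tool_pos: [0.554, 0.0946, 0.1609]
ee_rot: [1.982, -0.951, 1.713]
wrist_force: [-2.1, -1.0, -3.7]
width: 0.0004
F [-2.1 -1.  -3.7] [0.554  0.0946 0.1609] 18.85
0.0 201 x [0.5664 0.5677 0.5772] z [0.1751 0.1815 0.185 ]
0.04 435 x [0.5618 0.5633 0.5728] z [0.175  0.1806 0.1852]
0.06 363 x [0.5593 0.5608 0.5703] z [0.1747 0.1807 0.1852]
0.08 395 x [0.557  0.5585 0.5677] z [0.1743 0.1801 0.1852]
0.1 360 x [0.5547 0.5561 0.5653] z [0.1744 0.1803 0.1852]
0.12 335 x [0.5522 0.5537 0.5629] z [0.1746 0.1801 0.1851]
0.14 327 x [0.55   0.5513 0.5605] z [0.1745 0.1802 0.1852]
red 2160 [0.2096 0.2177 0.2222]
```

View pics/wrist6.png

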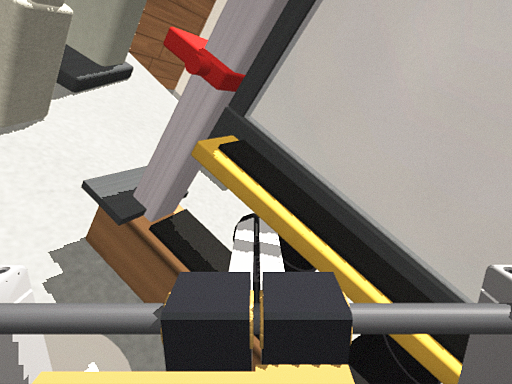

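```bash

python3 -m inch '[{"linear":[0,0,0.03],"twist":0,"gripper":0},{"linear":[0,0,0.06],"twist":0,"gripper":0},{"linear":[0,0,0.09],"twist":0,"gripper":0},{"linear":[0,0,0.12],"twist":0,"gripper":0},{"linear":[0,0,0.15],"twist":0,"gripper":0},{"linear":[0,0,0.18],"twist":0,"gripper":0},{"linear":[0,0,0.21],"twist":0,"gripper":0},{"linear":[0,0,0.24],"twist":0,"gripper":0},{"linear":[0,0,0.27],"twist":0,"gripper":0},{"linear":[0,0,0.28],"twist":0,"gripper":0}]' 
python3 -m inch '[{"linear":[0,0,0.01],"twist":0,"gripper":0},{"linear":[0,0,0.02],"twist":0,"gripper":0},{"linear":[0,0,0.03],"twist":0,"gripper":0},{"linear":[0,0,0.03],"twist":0,"gripper":0},{"linear":[0,0,0.03],"twist":0,"gripper":0}]' 
python3 lip.py wrist7
```

```text
time: 19.73
tool_pos: [0.5541, 0.0946, 0.1892]
ee_rot: [1.981, -0.951, 1.713]
wrist_force: [-2.8, -1.3, -4.9]
width: 0.0002
time: 20.15
tool_pos: [0.554, 0.0946, 0.1916]
ee_rot: [1.982, -0.951, 1.712]
wrist_force: [-2.2, -0.9, -3.6]
width: 0.0005
F [-2.2 -0.9 -3.6] [0.554  0.0946 0.1916] 20.15
0.0 209 x [0.5663 0.5677 0.5775] z [0.2064 0.2122 0.216 ]
0.04 446 x [0.5619 0.5633 0.5724] z [0.2056 0.2113 0.2162]
0.06 366 x [0.5594 0.5609 0.5704] z [0.2056 0.2115 0.2159]
0.08 388 x [0.5571 0.5584 0.5678] z [0.2055 0.2109 0.2159]
0.1 358 x [0.5547 0.5561 0.5654] z [0.2052 0.2109 0.2159]
0.12 340 x [0.5522 0.5537 0.563 ] z [0.2052 0.211  0.216 ]
0.14 331 x [0.5498 0.5513 0.5603] z [0.205  0.211  0.2159]
red 2018 [0.2099 0.2188 0.2223]
```

View pics/wrist7.png

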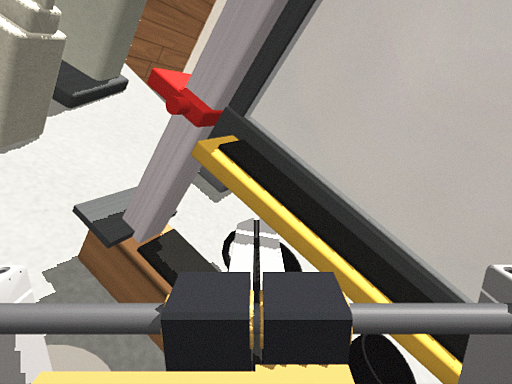

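```bash

python3 -m inch '[{"linear":[0,0,0.015],"twist":0,"gripper":0},{"linear":[0,0,0.03],"twist":0,"gripper":0},{"linear":[0,0,0.04],"twist":0,"gripper":0},{"linear":[0,0,0.05],"twist":0,"gripper":0},{"linear":[0,0,0.05],"twist":0,"gripper":0},{"linear":[0,0,0.05],"twist":0,"gripper":0}]' 
python3 lip.py wrist8
python3 - <<'E'
from meas import *
from bench import robot
s=robot.snapshot('scene'); 
for f in(yellow,red):
    for st,p in comps(s,f,340): print(f.__name__,st,np.percentile(p[:,2],[2,10,25,50,75,90,98]).round(4))
E
```

```text
time: 20.7
tool_pos: [0.554, 0.0945, 0.1967]
ee_rot: [1.982, -0.951, 1.712]
wrist_force: [-2.3, -0.0, -3.7]
width: 0.0004
F [-2.3 -0.  -3.7] [0.554  0.0945 0.1967] 20.7
0.0 202 x [0.5664 0.5677 0.578 ] z [0.2112 0.2174 0.2208]
0.04 441 x [0.5618 0.5632 0.5726] z [0.2109 0.2165 0.2212]
0.06 367 x [0.5593 0.5608 0.5706] z [0.2109 0.2168 0.2211]
0.08 383 x [0.5572 0.5585 0.5675] z [0.2105 0.2161 0.2211]
0.1 364 x [0.5548 0.556  0.5653] z [0.2104 0.2161 0.221 ]
0.12 344 x [0.5524 0.5537 0.563 ] z [0.2105 0.216  0.221 ]
0.14 327 x [0.5501 0.5513 0.5604] z [0.2103 0.2158 0.221 ]
red 1997 [0.2101 0.2192 0.2224]
yellow [200 130  89  91 513] [0.2171 0.2185 0.22   0.2215 0.2231 0.2246 0.2267]
red [172 216  27  19 215] [0.2172 0.2195 0.2207 0.2223 0.2237 0.2249 0.2267]
```

Both views put the lip's mid-thickness within about 0.3 mm of the collar's mid-height. Next I drop the hand clear and withdraw.

```bash

python3 -m inch '[{"linear":[0,0,-0.05],"twist":0,"gripper":0},{"linear":[0,0,-0.12],"twist":0,"gripper":0},{"linear":[0,0,-0.2],"twist":0,"gripper":0},{"linear":[0,0,-0.25],"twist":0,"gripper":0},{"linear":[0,0,-0.25],"twist":0,"gripper":0},{"linear":[-0.2,0,-0.25],"twist":0,"gripper":0},{"linear":[-0.4,0,-0.25],"twist":0,"gripper":0},{"linear":[-0.6,0,-0.25],"twist":0,"gripper":0},{"linear":[-0.7,0,-0.25],"twist":0,"gripper":0},{"linear":[-0.7,0,-0.25],"twist":0,"gripper":0}]' 
python3 lip.py wrist9
python3 - <<'E'
from meas import *
from bench import robot
s=robot.snapshot('scene'); cv2.imwrite('pics/scene9.png',s['image'][:,:,::-1])
for f in(yellow,red):
    for st,p in comps(s,f,340): print(f.__name__,st,np.percentile(p[:,2],[2,25,50,75,98]).round(4))
E
```

```text
time: 21.63
tool_pos: [0.4832, 0.0945, 0.172]
ee_rot: [1.979, -0.95, 1.714]
wrist_force: [0.0, 0.1, 1.0]
width: 0.0006
F [0.  0.1 1. ] [0.4832 0.0945 0.172 ] 21.6333
0.0 314 x [0.5664 0.568  0.5762] z [0.2101 0.2157 0.2211]
0.02 298 x [0.5642 0.5657 0.5741] z [0.2101 0.2157 0.221 ]
0.04 284 x [0.5618 0.5632 0.5707] z [0.2101 0.2156 0.2211]
0.06 274 x [0.5594 0.5609 0.5695] z [0.2101 0.2155 0.2209]
0.08 253 x [0.557  0.5584 0.5659] z [0.21   0.2156 0.2211]
0.1 245 x [0.5545 0.556  0.5647] z [0.21   0.2156 0.221 ]
0.12 238 x [0.5521 0.5537 0.5616] z [0.21   0.2155 0.2209]
0.14 222 x [0.5498 0.5513 0.5594] z [0.2101 0.2156 0.221 ]
red 1173 [0.21   0.2179 0.2223]
yellow [200 130  89  91 511] [0.2168 0.2199 0.2216 0.2234 0.2274]
red [172 216  27  19 213] [0.2177 0.2207 0.2222 0.2238 0.2263]
```

View pics/wrist9.png

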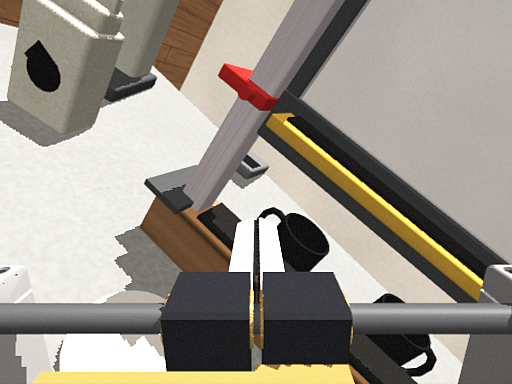

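View pics/scene9.png

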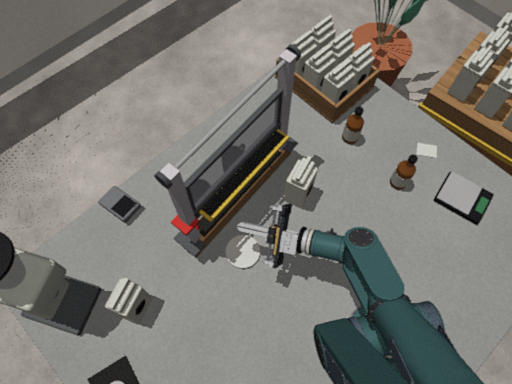

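The wrist view shows the lip's end at (272,118), level with the collar at (250,88) and clear of the hand. The scene view shows the bag, saucer, bottles and mugs still in their places, and the force reads about zero. Handing in.

```bash
python3 -m inch '[{"linear":[-0.1,0,0],"twist":0,"gripper":0},{"linear":[-0.2,0,0],"twist":0,"gripper":0},{"linear":[-0.2,0,0],"twist":0,"gripper":0},{"linear":[-0.2,0,0],"twist":0,"gripper":0}]' ; python3 -c "
from bench import robot
print(robot.close_job())"
```

```text
time: 22.07
tool_pos: [0.4647, 0.094, 0.1722]
ee_rot: [1.98, -0.951, 1.713]
wrist_force: [-0.6, -0.1, 0.2]
width: 0.0005
the job is handed in; nothing more can be done
None
```

The hatch is open at the red collar and standing there on its own, with the hand about 9 cm clear. I handed the job in at 22.1 s of the 40 s allowed.

- **Getting beneath the lip:** The moves only allow shifts and a turn about the vertical, so a hand pointing straight down cannot get under the lip. I first pushed against the reach limit in free air to the robot's right. The pose reached there becomes the new commanded pose, so the tool gradually tilted to about 77° from vertical. I then swung round and put the closed fingertips about 1.8 cm under the left half of the lip.
- **The lift:** I raised the sash about 100 mm at roughly 35 mm/s or slower, with 3.6 to 4.9 N downward on the tool at each check. I finished in small steps, lowered the fingertips 25 mm and backed the hand away.
- **Height check after letting go:** The wrist camera put the lip's top 1.3 mm below the collar's top and the scene camera 0.6 mm. Exact level would be 1.0 mm, so the two views disagree slightly but both are within about 0.4 mm.
- **Other checks:** The scene picture after I backed away shows the bags, mugs, bottles and saucer in their places by eye; I did not measure them again. The force readings then were close to zero.
- **Imperfect:** The hand was rolled about 33° about its own axis, so one edge of the fingertips carried the lip rather than the flat of both.

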